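Heft the cartons in the catch tray and collect the full ones

ROBOT

A 6-joint arm with a two-finger parallel gripper is mounted at the origin on a cart in front of the work surface, level with it; the furniture and walls round the work are solid. World frame = base frame: x ahead of the robot, y to its left, z up, the work surface at z = 0. Lengths are in m, angles in degrees, forces in N, time in s.
With the tool pointing down it reaches from about 0.4 to 0.825 m from the base axis. Payload 7 kg.
Tool frame: the origin (TCP) lies at the very end of the fingers, on their centre line; the grasp point (between the pads) lies 19 mm behind it (r.hold_point_z is the distance from the TCP to the grasp point, in m); z points along the fingers, y is the direction in which the jaws open and shut (so a half turn about z gives the same grasp; the last joint's range is limited). The gripper opens to 88 mm and grips with 3 to 60 N. Pads are 19 mm wide; open, the fingers measure 130 mm over their backs; the gripper's body (78 mm by 193 mm) begins 47 mm behind the grasp point.
Start: joints at [-59.009, 20.546, 0.682, 0, -70.136, -16.507], TCP at [0.169, -0.654, 0.227] pointing down, gripper open.
Joint ranges: [-176.03, 176.03], [-82.01, 121.73], [-58.28, 71.71], [-173.87, 95.51], [-174.79, -0.11], [-173.66, 173.66]. Speed limits (degrees/s): [136.94, 136.94, 172.46, 180, 180, 180].

INTERFACE

Orientations are given as [roll, pitch, yaw] about the fixed x, y, z axes, in that order (R = Rz(yaw) Ry(pitch) Rx(roll)).
In Python, from plant import r gives the robot as it stands. The module is installed in compiled form; this text tells all that it offers.
- The arm moves only by the shell command python3 -m inch 'ROWS' [FORCE]. ROWS is text: rows parted by semicolons, each of 7 numbers parted by spaces: the shift along the tool's x, y, z in m, then the turn, a rotation vector about the tool's x, y, z in rad, then the opening, from 0 (shut) to 1 (fully open). In form: tx ty tz ax ay az jaw; .... A call has 1 to 20 rows; each row shifts and turns the commanded pose from where the row before left it, along the tool's axes as they then stand; what a row does not reach is not made up. A row lasts 1/12 s, in which the tool goes at most 41.7 mm and 7.16 degrees, less where a joint would pass 70% of its speed; a pose out of reach is approached as far as the arm can. A call with a gripper value outside its range is refused whole. The fingers move at their own pace and stop on an object; FORCE is the grip in N (left out, the last holds). Time passes only in rows, so rows that do not move let the fingers close. It gives the time, the measured TCP pose, the force and the opening at its end, in the units of the state.
- r.get_state(): the state, without advancing time (a new reading comes with each control period).
- r.capture(name): name is "scene" or "top" or "wrist"; returns the picture (400x640x3 uint8, red, green, blue); there is no depth.
- r.camera_params(name): a dict with "vfov" (degrees; the focal length in pixels is half the picture's height over the tangent of half this angle, whatever the lens; pixels are square), "cx", "cy" (the principal point, pixels), "distortion" ([k1, k2, p1, p2, k3] as OpenCV has them; the pictures are not rectified), "R" (3x3) and "t" (3): a world point X has camera coordinates R X + t. Camera axes: x right, y down, z forward; pixel columns grow to the right and rows downward; lengths in m; the calibration is good to about 2 mm. A picture is of the moment at which its call begins: read the wrist's pose just before it. camera_params takes no time and is no camera call; for the wrist camera it gives the pose at the moment of the call.
- r.close_job(): hands the job in, once; it reports no verdict.
Trained networks look in the newest picture that a camera, given by its name, has taken for a name from the list of things; names that differ only in an ending like _2 or _b are one class to them, and where a whole thing is asked for, a point or a joint stands for the part that bears it (a point fixed in the world has none). Each returns a list of dicts, best first, with "p" (0 to 1); they miss things now and then, are a little off and sometimes report something else, mostly with a low value. They report only what shows in the picture. A call takes as long as a camera call.
- r.recognise(target, camera): "xy" ([column, row] in pixels, amid what is visible of it).
The state is a dict: "time_s": time; "joints": joint angles; "qd": joint speeds; "joint_torque": joint torques, N m; "tcp_pos": TCP position; "eef_rot": TCP orientation; "contact_force": force on the tool from outside, world axes, zero at the start; "moment": the same for the moment, N m; "gripper_width": finger opening in m.
Only numpy, scipy, OpenCV 4.12 (cv2) and the standard library are available. Lean on these libraries where they do the work, as an engineer would, in place of code of your own. Each camera call takes 0.05 s, during which the arm holds its last target.

TASK

Three sealed, identical-looking cartons lie in the catch tray under the overhanging head of the counting machine; some, one or two of them, are full of parts and the others came through empty, which can only be told by their weight. Put every full carton upright on the floor of the grey tote, setting it down gently rather than dropping it, and leave every empty carton standing upright in the catch tray; do not disturb the other things on the bench.

Things in the scene. Friction and masses are not known exactly. Their poses are not given: they have to be found in the camera images.
- machine: grey bench-top counting machine, fixed, 195 deep x 340 wide x 350 mm high; origin on the bench under the middle of its catch tray, x away from the robot into the machine, y left along the tray, z up. Tray floor 30 mm above the bench, x -67 to +60, y -167 to +167 mm, with a 10 mm lip at front and sides; the cartons stand in it about 100 mm apart along y, near x = 0
- head_edge (a point): middle of the lower front edge of the machine's overhanging head, 250 mm above the bench, 30 mm in front of (x = -30 mm) the machine's origin; axes as the machine. The head blocks a vertical tool from the cartons; a tool leaning about 35 degrees, its fingers pointing forward under the head, reaches them
- carton_1: sealed plain brown cardboard carton, 64 long (x) x 44 wide (y) x 60 mm high, origin at the centre of its underside, z up; x points roughly into the machine, grip it across the 44 mm. The three look alike; empty it weighs about 100 g, full about 400 g (the contents hardly shift)
- carton_2: sealed plain brown cardboard carton, 64 long (x) x 44 wide (y) x 60 mm high, origin at the centre of its underside, z up; x points roughly into the machine, grip it across the 44 mm. The three look alike; empty it weighs about 100 g, full about 400 g (the contents hardly shift)
- carton_3: sealed plain brown cardboard carton, 64 long (x) x 44 wide (y) x 60 mm high, origin at the centre of its underside, z up; x points roughly into the machine, grip it across the 44 mm. The three look alike; empty it weighs about 100 g, full about 400 g (the contents hardly shift)
- tote: low open grey plastic tote, fixed on the bench, 140 (x) x 240 (y) mm outside, 40 mm high, walls and floor 5 mm thick; origin at the centre of its underside, z up. Two cartons fit side by side along its y with their long sides along its x
- wood_block: pine offcut block, 45 x 90 x 60 mm high, a bystander; origin at the centre of its underside
- chuck_key: steel chuck key lying on the bench, 55 x 62 x 16 mm, a bystander; origin at the centre of its underside

How it is judged:
By the outcome, as a careful person would: the job done as asked, in the order asked, and still so for the second after the job is handed in, with the robot touching nothing.
It also fails if it takes over 67 s, if anything falls off the work surface, if the arm or the gripper's body presses on something with over 40 N, if the wrist force passes 120 N, or if a joint passes its speed limit or range.

## Working session

There is one attempt and no reset: what is moved stays moved. The work goes in short steps, Python scripts to look and compute and a shell command to move; the robot and the scene stay as the last step left them, time stands still between calls to the robot, and variables do not carry over. Pictures are saved under pics/ and viewed, and the job is handed in when it is done.

```bash
mkdir -p pics; python3 - <<'E'
from plant import r
import cv2
s=r.get_state();print(s)
for n in ["scene","top","wrist"]:
    im=r.capture(n);cv2.imwrite(f"pics/a_{n}.png",im[:,:,::-1])
    p=r.camera_params(n);print(n,p)
    if n!="wrist":
        for t in ["carton_1","tote","machine","head_edge","wood_block","chuck_key"]:
            print(n,t,[(d['xy'],round(d['p'],2)) for d in r.recognise(t,n)][:5])
E
```

```text
{'time_s': 0.0, 'joints': array([-5.90075929e+01,  2.05905034e+01,  6.33080929e-01, -2.17032090e-02,
       -7.01358227e+01, -1.65049694e+01]), 'qd': array([-0.03613137,  0.02979179, -0.06785037, -0.05788169,  0.03501282,
        0.09358622]), 'joint_torque': array([-4.18003274e-04, -5.82716525e+01,  2.93052506e+01,  6.99727044e+00,
        6.98545278e-03, -1.88494473e-04]), 'tcp_pos': array([ 0.16869614, -0.65306205,  0.22562297]), 'eef_rot': array([ 1.79904800e+02, -6.93190419e-03, -1.65519948e+02]), 'contact_force': array([-0.08996211, -0.93540196, -0.08542687]), 'moment': array([ 0.03170464, -0.01388512, -0.03048674]), 'gripper_width': 0.08751219216201069}
scene {'vfov': 49.50926476114397, 'cx': 313.872995951104, 'cy': 200.49911889632656, 'distortion': array([0.0087555, 0.       , 0.       , 0.       , 0.       ]), 'R': array([[-0.78069503, -0.62490773,  0.00236603],
       [-0.48237304,  0.60021129, -0.63801462],
       [ 0.39728015, -0.49923615, -0.77002061]]), 't': array([0.35894625, 0.38950589, 1.02181581])}
scene carton_1 [([337.8, 180.4], 0.9), ([371.6, 178.3], 0.72), ([398
[... 616 characters left out ...]
array([-0.13974485,  0.51190146,  1.52700853])}
top carton_1 [([371.2, 216.4], 0.64), ([394.7, 231.2], 0.47)]
top tote [([233.8, 189.9], 0.82), ([392.7, 232.8], 0.54), ([404.3, 201.9], 0.2)]
top machine [([401.6, 200.3], 0.84)]
top head_edge [([403.4, 201.9], 0.76)]
top wood_block []
top chuck_key [([405.9, 200.5], 0.28)]
wrist {'vfov': 71.29966474845197, 'cx': 317.0420921185008, 'cy': 199.31642222479425, 'distortion': array([-0.03119046,  0.        ,  0.        ,  0.        ,  0.        ]), 'R': array([[-0.25093456,  0.96800336, -0.00116087],
       [ 0.93608595,  0.24296571,  0.25438309],
       [ 0.24652574,  0.06274684, -0.96710284]]), 't': array([ 0.67519286, -0.03150448,  0.38911558])}
```

View pics/a_scene.png

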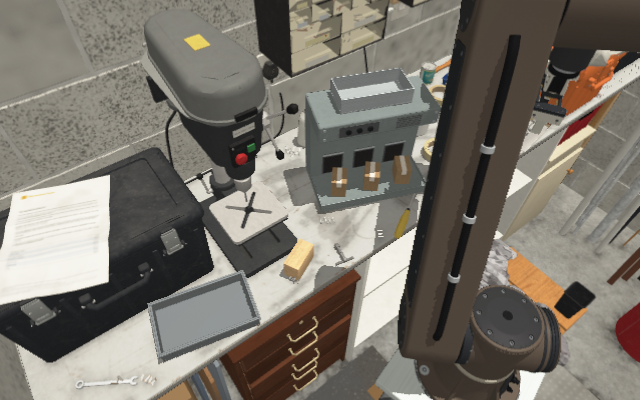

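View pics/a_top.png

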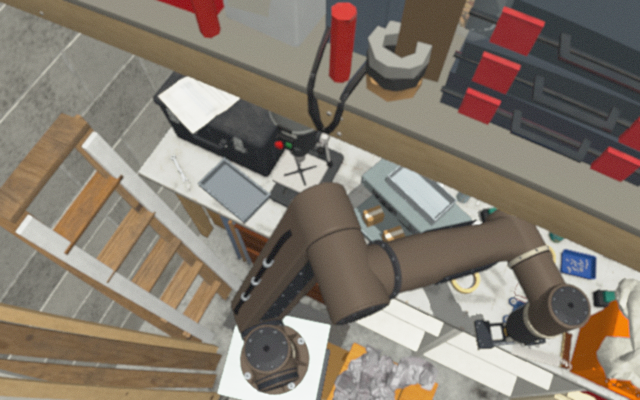

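View pics/a_wrist.png

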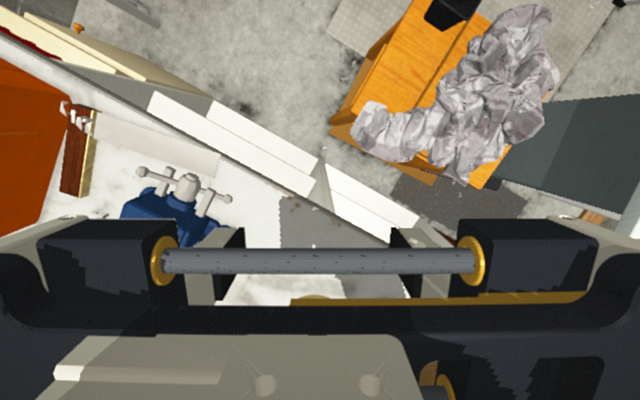

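The scene camera shows the machine with three cartons at about (338,180), (372,177) and (402,168). The tote is at (203,315), the block at (299,258) and the key at (345,255). In the top view the arm hides part of the scene. I'll zoom in for precise edges.

```bash
python3 - <<'E'
import cv2
a=cv2.imread("pics/a_scene.png")
cv2.imwrite("pics/b1.png",cv2.resize(a[60:220,290:450],None,fx=5,fy=3.75*5/5*1.0,interpolation=cv2.INTER_CUBIC) if 0 else cv2.resize(a[90:210,290:450],None,fx=5,fy=5,interpolation=cv2.INTER_CUBIC))
cv2.imwrite("pics/b2.png",cv2.resize(a[230:370,140:360],None,fx=3.6,fy=3.6,interpolation=cv2.INTER_CUBIC))
E
```

```text
(no output)
```

View pics/b1.png

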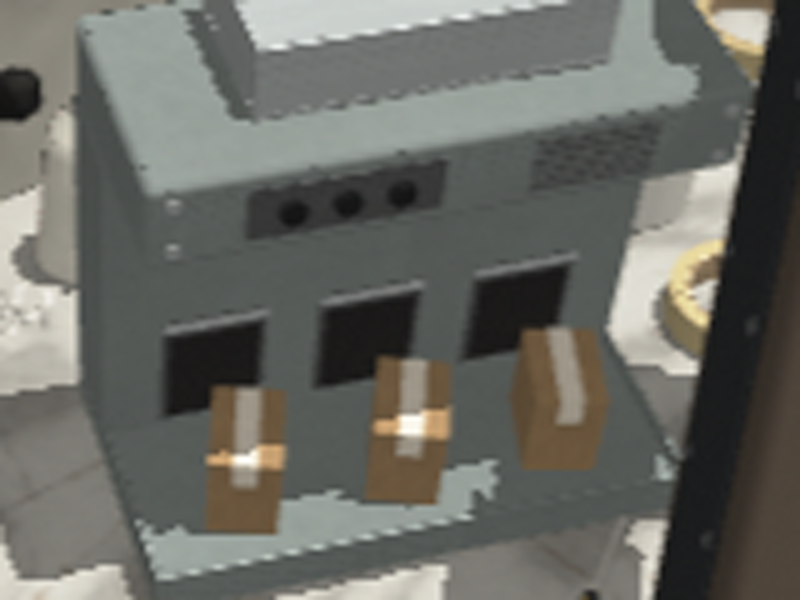

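View pics/b2.png

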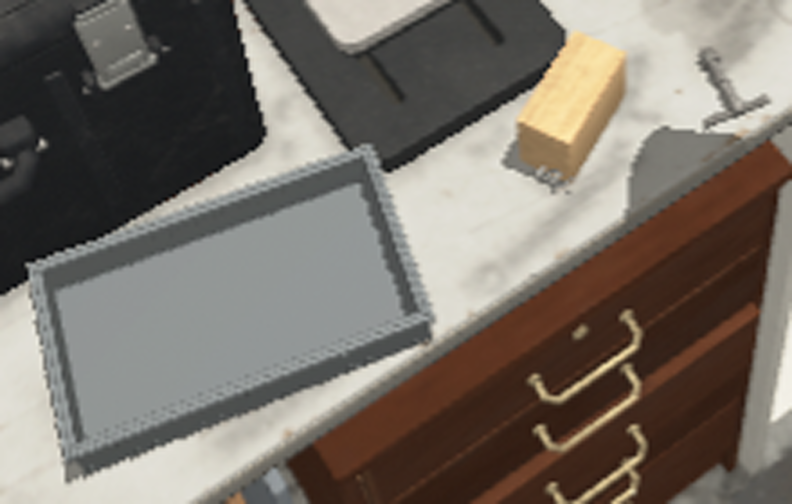

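```bash
cat > h.py <<'E'
from plant import r
import numpy as np, cv2
from scipy.optimize import least_squares
def K(p,h=400):
    f=h/2/np.tan(np.radians(p['vfov']/2));return np.array([[f,0,p['cx']],[0,f,p['cy']],[0,0,1]])
def proj(p,X):
    return cv2.projectPoints(np.asarray(X,float).reshape(-1,1,3),cv2.Rodrigues(p['R'])[0],p['t'],K(p),p['distortion'])[0][:,0]
def fit(p,L,uv,z0=0,x0=(0.6,0,0)):
    L=np.array(L,float);uv=np.array(uv,float)
    def W(q):
        c,s=np.cos(q[2]),np.sin(q[2]);return np.c_[q[0]+c*L[:,0]-s*L[:,1],q[1]+s*L[:,0]+c*L[:,1],L[:,2]+z0]
    f=lambda q:(proj(p,W(q))-uv).ravel()
    s=least_squares(f,x0);return s.x,f(s.x).reshape(-1,2)
E
python3 - <<'E'
from h import *
p=r.camera_params("scene")
def rep(n,o):
    q,e=o;print(n,q[:2].round(4),np.degrees(q[2]).round(1),e.round(1).tolist())
c5=lambda a:np.array(a)/5+[290-.4,90-.4]
c3=lambda a:np.array(a)/3.6+[140-.36,230-.36]
rep("mach",fit(p,[(-.03,.17,.25),(-.03,-.17,.25),(-.03,.17,.35),(-.067,.167,.04)],c5([(157,258),(735,160),(152,193),(155,578)])))
C=[(-.032,.022,0),(-.032,-.022,0),(.032,.022,.06),(.032,-.022,.06)]
for n,u in dict(A=[(207,530),(277,532),(213,387),(285,389)],B=[(365,500),(437,502),(377,357),(452,362)],C=[(522,467),(597,469),(522,330),(597,330)]).items():
    rep(n,fit(p,C,c5(u),z0=.03))
rep("tote",fit(p,[(.07,.12,.04),(.07,-.12,.04),(-.07,-.12,.04),(-.07,.12,.04)],c3([(30,268),(372,147),(432,318),(68,450)])))
rep("block",fit(p,[(.0225,.045,.06),(.0225,-.045,.06),(-.0225,-.045,.06),(-.0225,.045,.06)],c3([(518,120),(578,33),(626,55),(568,145)]),x0=(.5,.3,0)))
E
```

```text
mach [ 0.4982 -0.3141] -33.6 [[-1.8, 6.7], [-0.4, 0.5], [-0.3, -10.3], [2.7, 3.2]]
A [ 0.553  -0.2365] -54.5 [[-0.2, 0.1], [0.3, 0.3], [-0.1, -0.3], [0.0, -0.1]]
B [ 0.4899 -0.3181] -57.4 [[0.1, -0.2], [0.1, 0.5], [0.2, -0.2], [-0.4, -0.1]]
C [ 0.4313 -0.3992] -50.8 [[0.3, 0.6], [-0.5, 0.1], [0.5, -0.3], [-0.3, -0.4]]
tote [0.5678 0.2996] -28.8 [[1.1, -0.7], [-0.6, 0.5], [-0.8, -0.4], [0.2, 0.8]]
block [0.4814 0.037 ] 10.1 [[-0.8, 0.2], [-0.3, -0.7], [0.9, -0.2], [0.3, 0.5]]
```

```bash
python3 - <<'E'
from h import *
a=cv2.imread("pics/a_scene.png")[100:210,295:445]
a=cv2.resize(a,None,fx=5.3,fy=5.3,interpolation=cv2.INTER_CUBIC)
a=np.clip((a.astype(float)-50)*2.4,0,255)
cv2.imwrite("pics/b3.png",a)
E
```

```text
[ WARN:0@0.227] global loadsave.cpp:1063 imwrite_ Unsupported depth image for selected encoder is fallbacked to CV_8U.
```

View pics/b3.png

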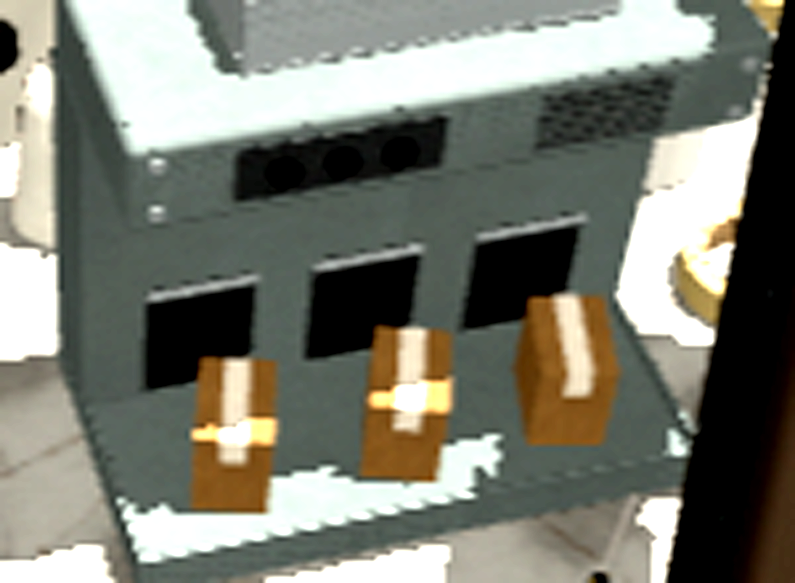

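```bash
python3 - <<'E'
from h import *
p=r.camera_params("scene")
c=lambda a:np.array(a)/5.3+[295-.4,100-.4]
q,e=fit(p,[(-.03,.17,.25),(-.03,-.17,.25),(-.07,.17,.04),(-.07,-.17,.04),(.06,.165,.03),(.06,-.165,.03)],c([(135,228),(755,112),(128,552),(690,455),(85,400),(612,298)]),x0=(.5,-.3,-.7))
print(q,np.degrees(q[2]),e.round(1).tolist())
R=np.array([[np.cos(q[2]),np.sin(q[2])],[-np.sin(q[2]),np.cos(q[2])]])
for X in [(.553,-.2365),(.4899,-.3181),(.4313,-.3992)]: print(R@(np.array(X)-q[:2]))
print(p['R'].T@-p['t'])
E
```

```text
[ 0.50515271 -0.32315748 -0.65102072] -37.30073976049989 [[-2.6, -0.3], [-0.3, 1.3], [1.4, 0.2], [2.3, -2.1], [0.7, -0.4], [-1.1, 1.2]]
[-0.01445344  0.09792844]
[-0.01519784 -0.00522007]
[-0.01266563 -0.10524386]
[0.06216756 0.50064985 1.03448041]
```

```bash
cat >> h.py <<'E'
from scipy.spatial.transform import Rotation as Ro
def Rt(h,L):
    h,L=np.radians([h,L]);z=np.array([np.sin(L)*np.cos(h),np.sin(L)*np.sin(h),-np.cos(L)]);y=np.array([-np.sin(h),np.cos(h),0])
    return np.c_[np.cross(y,z),y,z]
def cur():
    s=r.get_state();return Ro.from_euler('xyz',s['eef_rot'],degrees=True).as_matrix(),s['tcp_pos']
def row(R0,p0,R1,p1,n):
    w=Ro.from_matrix(R0.T@R1).as_rotvec()/n
    S=sum(np.linalg.matrix_power(Ro.from_rotvec(w).as_matrix(),k) for k in range(n))
    t=np.linalg.solve(S,R0.T@(np.asarray(p1)-p0))
    print(n,"x:",*t.round(4),*w.round(4),"| mm %.1f deg %.2f"%(1e3*np.linalg.norm(t),np.degrees(np.linalg.norm(w))))
    return R1,np.asarray(p1)
def goal(x,y,z,h,L,back=0):  # grasp point target -> tcp pose
    R=Rt(h,L);return R,np.array([x,y,z])+R[:,2]*(0.019-back)
def st():
    s=r.get_state();R,p=cur();print("t",round(s['time_s'],2),"q",s['joints'].round(1),"p",p.round(4),"h",np.degrees(np.arctan2(R[1,2],R[0,2])).round(2),"L",np.degrees(np.arccos(-R[2,2])).round(2),"roll",np.degrees(np.arcsin(R[2,1])).round(2),"F",s['contact_force'].round(2),"M",s['moment'].round(2),"w",round(s['gripper_width'],4))
E
python3 - <<'E'
from h import *
st()
R,p=cur()
a=row(R,p,Rt(-54,18),[.26,-.42,.29],12)
g=goal(.4899,-.3181,.08,-54,30,.20)
print(g[1]);row(*a,*g,8)
E
```

```text
t 0.75 q [-59.   20.5   0.7   0.  -70.1 -16.5] p [ 0.1688 -0.6535  0.2266] h -112.09 L 0.0 roll -0.0 F [ 0.25 -0.4  -0.73] M [ 0.04 -0.   -0.  ] w 0.0875
12 x: -0.0026 0.0217 -0.0057 0.0156 -0.023 0.0988 | mm 22.6 deg 5.88
[ 0.43670543 -0.24488396  0.2367506 ]
8 x: 0.007 0.0307 0.0043 0.0 -0.0262 -0.0 | mm 31.8 deg 1.50
```

```bash
python3 -m inch '-0.0026 0.0217 -0.0057 0.0156 -0.023 0.0988 0.75; -0.0026 0.0217 -0.0057 0.0156 -0.023 0.0988 0.75; -0.0026 0.0217 -0.0057 0.0156 -0.023 0.0988 0.75; -0.0026 0.0217 -0.0057 0.0156 -0.023 0.0988 0.75; -0.0026 0.0217 -0.0057 0.0156 -0.023 0.0988 0.75; -0.0026 0.0217 -0.0057 0.0156 -0.023 0.0988 0.75; -0.0026 0.0217 -0.0057 0.0156 -0.023 0.0988 0.75; -0.0026 0.0217 -0.0057 0.0156 -0.023 0.0988 0.75; -0.0026 0.0217 -0.0057 0.0156 -0.023 0.0988 0.75; -0.0026 0.0217 -0.0057 0.0156 -0.023 0.0988 0.75; -0.0026 0.0217 -0.0057 0.0156 -0.023 0.0988 0.75; -0.0026 0.0217 -0.0057 0.0156 -0.023 0.0988 0.75; 0 0 0 0 0 0 0.75' 20; python3 -c "
from h import *
st();R,p=cur();row(R,p,*goal(.4899,-.3181,.08,-54,30,.20),8)"
```

```text
time_s: 1.83
tcp_pos: [0.2569, -0.4231, 0.2899]
eef_rot: [-179.9, 17.8, 127.3]
contact_force: [0.0, 0.1, -0.2]
gripper_width: 0.0657
t 1.83 q [ -30.5  -10.9  -31.9    8.5  -52.8 -116.4] p [ 0.2569 -0.4231  0.2899] h -53.05 L 17.8 roll -0.1 F [ 0.03  0.08 -0.22] M [0.77 0.67 0.03] w 0.0657
8 x: 0.0067 0.0313 0.0043 0.0009 -0.0266 0.0026 | mm 32.3 deg 1.53
```

```bash
python3 -m inch '0.0067 0.0313 0.0043 0.001 -0.0266 0.0026 0.75; 0.0067 0.0313 0.0043 0.001 -0.0266 0.0026 0.75; 0.0067 0.0313 0.0043 0.001 -0.0266 0.0026 0.75; 0.0067 0.0313 0.0043 0.001 -0.0266 0.0026 0.75; 0.0067 0.0313 0.0043 0.001 -0.0266 0.0026 0.75; 0.0067 0.0313 0.0043 0.001 -0.0266 0.0026 0.75; 0.0067 0.0313 0.0043 0.001 -0.0266 0.0026 0.75; 0.0067 0.0313 0.0043 0.001 -0.0266 0.0026 0.75; 0 0 0 0 0 0 0.75; 0 0 0 0 0 0 0.75'; python3 -c "
from h import *
st();p=r.camera_params('wrist');im=r.capture('wrist');cv2.imwrite('pics/c_wrist.png',im[:,:,::-1]);print([(d['xy'],round(d['p'],2)) for d in r.recognise('carton_1','wrist')])
np.savez('c.npz',R=p['R'],t=p['t'])
im=r.capture('scene');cv2.imwrite('pics/c_scene.png',im[:,:,::-1])"
```

```text
time_s: 2.67
tcp_pos: [0.4325, -0.2631, 0.2486]
eef_rot: [-179.9, 27.6, 127.8]
contact_force: [-0.4, -0.2, -0.0]
gripper_width: 0.0658
t 2.67 q [   5.3  -11.4  -50.6   36.5  -41.2 -173.5] p [ 0.4325 -0.2631  0.2486] h -52.34 L 27.62 roll -0.05 F [-0.42 -0.25 -0.  ] M [ 1.12  1.06 -0.04] w 0.0658
[([408.1, 149.0], 0.86), ([327.9, 168.9], 0.72)]
```

View pics/c_wrist.png

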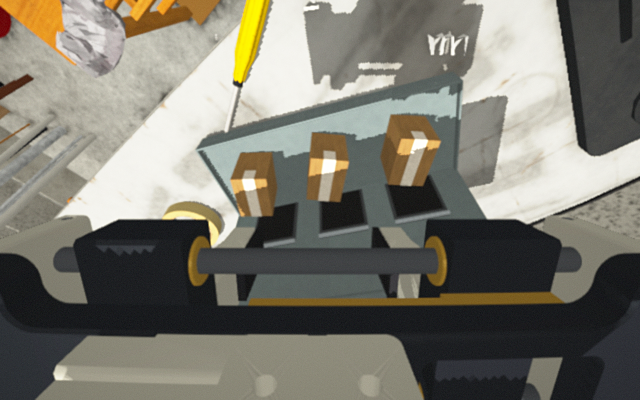

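View pics/c_scene.png

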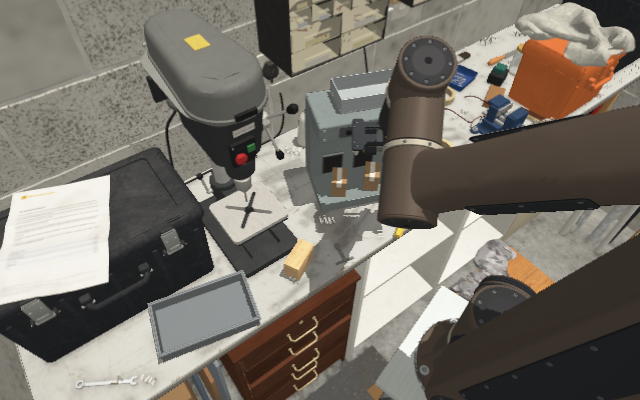

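The wrist picture shows the three cartons at (253,183), (328,167) and (411,150), and the tray lip. Joint 6 ran into its limit at -173.5. I'll fit a kinematic model so I can choose a reachable approach.

```bash
cat > kin.py <<'E'
from h import *
def E(ax,d): return Ro.from_euler(ax,d,degrees=True).as_matrix()
def ori(q,s4=1):
    A=E('z',q[0])@E('y',q[1]-q[2]); return A, A@E('x',s4*q[3])@E('y',-q[4])@E('x',-q[5])@C
C=np.eye(3)
D=[([-59.009,20.546,.682,0,-70.136,-16.507],[.169,-.6537,.2268],[180,0,-165.51]),
([-30.5,-10.9,-31.9,8.5,-52.8,-116.4],[.2569,-.4231,.2899],[-179.9,17.8,127.3]),
([5.3,-11.4,-50.6,36.5,-41.2,-173.5],[.4325,-.2631,.2486],[-179.9,27.6,127.8])]
E
python3 - <<'E'
import kin;from kin import *
for s4 in (1,-1):
  for s6 in (1,-1):
    Cs=[]
    for q,p,e in D:
        A=E('z',q[0])@E('y',q[1]-q[2])@E('x',s4*q[3])@E('y',-q[4])@E('x',s6*q[5])
        Cs.append(A.T@E('xyz',e))
    print(s4,s6,[np.degrees(np.arccos((np.trace(Cs[0].T@c)-1)/2)).round(2) for c in Cs[1:]]); print(Cs[0].round(2).tolist())
E
```

```text
1 1 [np.float64(170.6), np.float64(111.25)]
[[-0.0, -0.0, 1.0], [-0.84, 0.54, 0.0], [-0.54, -0.84, -0.0]]
1 -1 [np.float64(16.97), np.float64(73.04)]
[[-0.0, -0.0, 1.0], [-1.0, -0.0, -0.0], [0.0, -1.0, -0.0]]
-1 1 [np.float64(160.21), np.float64(46.1)]
[[-0.0, -0.0, 1.0], [-0.84, 0.54, 0.0], [-0.54, -0.84, -0.0]]
-1 -1 [np.float64(0.04), np.float64(0.11)]
[[-0.0, -0.0, 1.0], [-1.0, -0.0, -0.0], [0.0, -1.0, -0.0]]
```

```bash
cat >> kin.py <<'E'
C=np.array([[0,0,1.],[-1,0,0],[0,-1,0]])
def fk(q,k):
    a1,d,z1,l2,l3,e3,lt=k
    A=E('z',q[0])@E('y',q[1]-q[2]); R=A@E('x',-q[3])@E('y',-q[4])@E('x',-q[5])@C
    p=E('z',q[0])@(np.array([a1,d,z1])+E('y',q[1])@[0,0,l2])+A@[l3,0,e3]+R[:,2]*lt
    return R,p
def solve(R,p,k,q0):
    lo=np.array([-176,-82,-58.2,-173.8,-174.7,-.2]);lo=np.array([-176.03,-82.01,-58.28,-173.87,-174.79,-173.66]);hi=np.array([176.03,121.73,71.71,95.51,-.11,173.66])
    def f(q):
        Rq,pq=fk(q,k);return np.r_[(pq-p)*10,Ro.from_matrix(Rq.T@R).as_rotvec()*3]
    best=None
    for q in [q0]+[np.array(q0)+np.random.default_rng(i).normal(0,40,6) for i in range(12)]:
        s=least_squares(f,np.clip(q,lo+1,hi-.2),bounds=(lo,hi),x_scale=50)
        if best is None or s.cost<best.cost-1e-9: best=s
    Rq,pq=fk(best.x,k)
    return best.x.round(1),(1e3*np.linalg.norm(pq-p)).round(2),np.degrees(np.linalg.norm(Ro.from_matrix(Rq.T@R).as_rotvec())).round(2)
E
python3 - <<'E'
from kin import *
f=lambda k:np.concatenate([fk(q,k)[1]-p for q,p,e in D])
best=min((least_squares(f,x0) for x0 in np.random.default_rng(0).uniform(-.1,.6,(40,7))),key=lambda s:s.cost)
print(best.x.round(4),f(best.x).round(4))
E
```

```text
[ 0.3113 -0.1939  0.0347  0.5448  0.1435  0.0325  0.2865] [-0.0013 -0.0021  0.0133  0.0021  0.0063 -0.0141  0.0006 -0.0042  0.0008]
```

```bash
python3 -m inch '0 0 -0.02 0 0 0 0.75; 0 0 -0.02 0 0 -0.05 0.75; 0 0 -0.01 0 0 -0.12 0.75; 0 0 0 0 0 -0.12 0.75; 0 0 0 0 0 -0.12 0.75; 0 0 0 0 0 -0.12 0.75; 0 0 0 0 0 -0.12 0.75; 0 0 0 0 0 -0.12 0.75; 0 0 0 0 0 -0.12 0.75; 0 0 0 0 0 -0.12 0.75; 0 0 0 0 0 -0.12 0.75; 0 0 0 0 0 -0.12 0.75; 0 0 0 0 0 -0.12 0.75; 0 0 0 0 0 -0.12 0.75' ; python3 -c "
from h import *
st()"; python3 -m inch '0 0 0 0 0 -0.12 0.75; 0 0 0 0 0 -0.12 0.75; 0 0 0 0 0 -0.12 0.75; 0 0 0 0 0 -0.12 0.75; 0 0 0 0 0 -0.12 0.75; 0 0 0 0 0 -0.12 0.75; 0 0 0 0 0 -0.12 0.75; 0 0 0 0 0 -0.12 0.75; 0 0 0 0 0 -0.12 0.75; 0 0 0 0 0 -0.12 0.75; 0 0 0 0 0 -0.12 0.75; 0 0 0 0 0 -0.12 0.75; 0 0 0 0 0 -0.12 0.75; 0 0 0 0 0 -0.06 0.75; 0 0 0 0 0 0 0.75' ; python3 -c "
from h import *
st();p=r.camera_params('wrist');im=r.capture('wrist');cv2.imwrite('pics/d_wrist.png',im[:,:,::-1])
np.savez('d.npz',**p)
im=r.capture('scene');cv2.imwrite('pics/d_scene.png',im[:,:,::-1])"
```

```text
time_s: 3.98
tcp_pos: [0.4167, -0.2458, 0.293]
eef_rot: [-152.4, 2.0, -146.2]
contact_force: [0.4, -0.1, 0.0]
gripper_width: 0.0657
t 3.98 q [ 10.6 -16.  -46.8  32.3 -50.6 -86.3] p [ 0.4167 -0.2458  0.293 ] h -52.36 L 27.65 roll -27.56 F [ 0.38 -0.06  0.04] M [1.23 0.92 0.03] w 0.0657
time_s: 5.23
tcp_pos: [0.4168, -0.2458, 0.293]
eef_rot: [-179.1, -27.6, -54.3]
contact_force: [-0.2, 0.3, -0.8]
gripper_width: 0.0659
t 5.23 q [ 10.6 -16.  -46.8  32.3 -50.6   6.3] p [ 0.4168 -0.2458  0.293 ] h -52.36 L 27.65 roll -0.8 F [-0.21  0.3  -0.85] M [ 1.22  1.04 -0.08] w 0.0659
```

View pics/d_wrist.png

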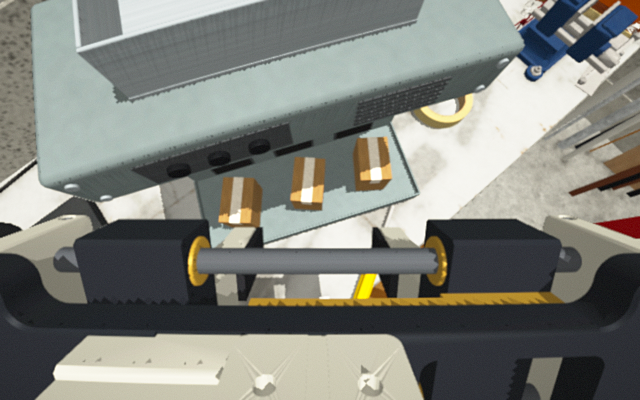

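View pics/d_scene.png

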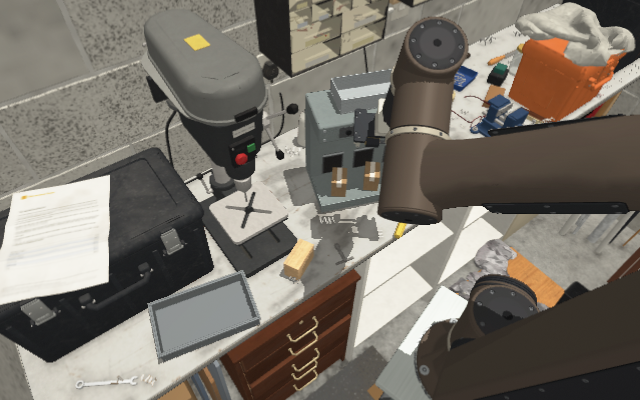

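The new wrist picture shows cartons A at (240,203), B at (308,183) and C at (373,163), partly under the head. I'll refine their poses from enlarged crops of both wrist pictures.

```bash
python3 - <<'E'
import cv2
a=cv2.imread("pics/c_wrist.png")[70:230,195:475]
b=cv2.imread("pics/d_wrist.png")[120:240,190:430]
cv2.imwrite("pics/e1.png",cv2.resize(a,None,fx=2.8,fy=2.8,interpolation=cv2.INTER_CUBIC))
cv2.imwrite("pics/e2.png",cv2.resize(b,None,fx=3.3,fy=3.3,interpolation=cv2.INTER_CUBIC))
E
```

```text
(no output)
```

View pics/e1.png

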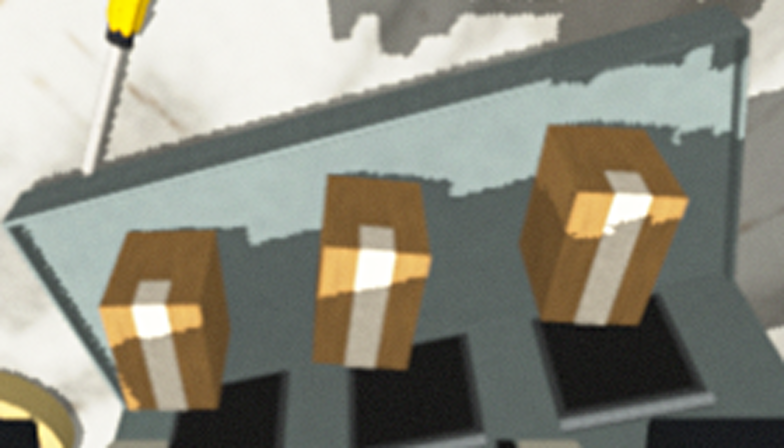

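View pics/e2.png

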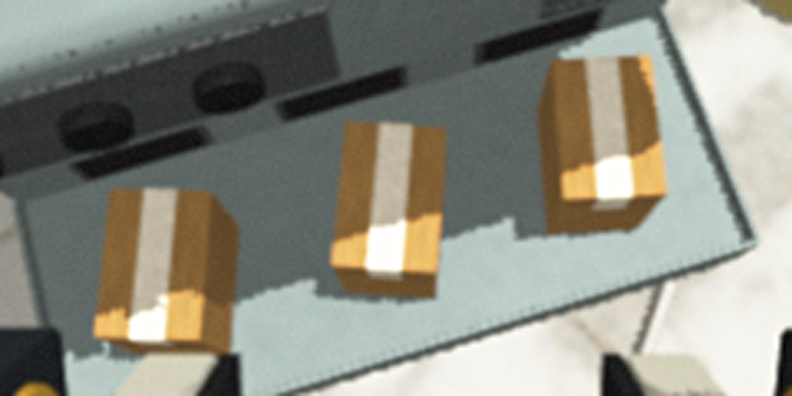

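```bash
python3 - <<'E'
from h import *
pw=r.camera_params("wrist")
z=np.load('c.npz');pc=dict(pw,R=z['R'],t=z['t']);z=np.load('d.npz');pd=dict(pw,R=z['R'],t=z['t']);ps=r.camera_params("scene")
f1=lambda a:np.array(a)/2.8+[195-.3,70-.3]; f2=lambda a:np.array(a)/3.3+[190-.35,120-.35]; f0=lambda a:np.array(a)/5+[290-.4,90-.4]
FT=[(-.032,.022,.06),(-.032,-.022,.06)];BT=[(.032,.022,.06),(.032,-.022,.06)];FB=[(-.032,.022,0),(-.032,-.022,0)]
c=dict(C=[(200,305),(100,303),(218,408),(127,410),(215,230),(128,232)],B=[(432,258),(320,245),(410,370),(313,362),(420,183),(328,175)],A=[(690,200),(568,190),(640,325),(545,322),(645,130),(548,125)])
d=dict(A=[(95,338),(200,345),(110,188),(210,192)],B=[(330,265),(440,275),(345,122),(445,130),(342,293),(436,298)],C=[(560,200),(665,198),(553,57),(652,57),(547,233),(632,230)])
s=dict(A=[(207,530),(277,532),(213,387),(285,389)],B=[(365,500),(437,502),(377,357),(452,362)],C=[(522,467),(597,469),(522,330),(597,330)])
for n in "ABC":
    for nm,p,u,L in (("c",pc,f1(c[n]),FT+BT+FB),("d",pd,f2(d[n]),(FT+BT+FB)[:len(d[n])]),("s",ps,f0(s[n]),FB+BT)):
        q,e=fit(p,L,u,.03,(.5,-.3,-.9));print(n,nm,q[:2].round(4),np.degrees(q[2]).round(1),abs(e).max().round(1))
E
```

```text
A c [ 0.5542 -0.2374] -54.0 2.8
A d [ 0.553  -0.2367] -55.6 1.1
A s [ 0.553  -0.2365] -54.5 0.3
B c [ 0.4911 -0.3196] -57.5 1.5
B d [ 0.4903 -0.319 ] -58.0 1.2
B s [ 0.4899 -0.3181] -57.4 0.5
C c [ 0.4331 -0.4003] -51.7 1.0
C d [ 0.4328 -0.3999] -52.7 0.8
C s [ 0.4313 -0.3992] -50.8 0.6
```

```bash
cat >> kin.py <<'E'
D.append(([10.6,-16.,-46.8,32.3,-50.6,6.3],[.4168,-.2458,.293],[-179.1,-27.6,-54.3]))
def fk(q,k):
    a1,d,z1,l2,l3,e3,lt,o,l2x,d3=k
    A=E('z',q[0])@E('y',q[1]-q[2]);B=A@E('x',-q[3])@E('y',-q[4]); R=B@E('x',-q[5])@C
    p=E('z',q[0])@(np.array([a1,d,z1])+E('y',q[1])@[l2x,0,l2])+A@[l3,d3,e3]+B@[lt,0,o]
    return R,p
def getk():
    f=lambda k:np.r_[10*np.concatenate([fk(q,k)[1]-p for q,p,e in D]),.02*k[[0,4,5,7,8,9]]]
    b=min((least_squares(f,x0) for x0 in np.random.default_rng(0).uniform(-.1,.5,(20,10))),key=lambda s:s.cost)
    return b.x,f(b.x)
E
python3 - <<'E'
from kin import *
k,e=getk();print(k.round(3),e.round(3))
for n,g in dict(A=(.5534,-.2368,.082,-54.7,37),B=(.4904,-.319,.082,-57.6,37),C=(.4325,-.3998,.082,-51.8,37),T=(.568,.3,.062,-29,37)).items():
  for b in (0,.12):
    R,p=goal(*g,b);R=R@np.diag([-1,-1,1.]);print(n,b,p.round(3),*solve(R,p,k,D[-1][0]))
E
```

```text
[ 0.192 -0.195  0.03   0.527  0.22   0.055  0.24  -0.05   0.1   -0.   ] [-0.034 -0.014 -0.016  0.033  0.052  0.066  0.013 -0.095  0.056 -0.013
  0.069 -0.106  0.004  0.004  0.001 -0.001  0.002 -0.   ]
A 0 [ 0.56  -0.246  0.067] [  8.7  16.5 -58.3  73.8 -27.4 -45.5] 63.87 11.94
A 0.12 [ 0.518 -0.187  0.163] [ 17.8   1.6 -58.3  55.8 -36.8 -31. ] 42.79 7.03
B 0 [ 0.497 -0.329  0.067] [ -1.9  13.2 -58.3  70.1 -23.9 -33.7] 73.05 13.88
B 0.12 [ 0.458 -0.268  0.163] [  7.1  -2.6 -58.3  52.1 -34.5 -19.1] 52.4 8.5
C 0 [ 0.44  -0.409  0.067] [-28.4  12.  -53.7 -29.9  -0.1  99.6] 50.94 17.31
C 0.12 [ 0.395 -0.352  0.163] [ -8.4  -6.4 -58.3  48.8 -24.4   4.1] 52.93 9.19
T 0 [0.578 0.294 0.047] [-162.7  -82.    71.  -156.3  -85.2   50. ] 30.78 4.8
T 0.12 [0.515 0.329 0.143] [ 69.4  15.7 -58.3  61.3 -41.7 -64.7] 6.47 1.08
```

```bash
cat >> h.py <<'E'
F=np.diag([-1,-1,1.])
def goalB(*a):
    R,p=goal(*a);return R@F,p
E
python3 - <<'E'
from h import *
R,p=cur();print(p)
row(R,p,*goalB(.4325,-.3998,.082,-51.8,30,.13),9)
E
```

```text
[ 0.41705021 -0.2455799   0.29300689]
9 x: 0.0014 0.0092 0.0152 0.0006 0.0046 -0.0048 | mm 17.8 deg 0.38
```

```bash
cat > lg.py <<'E'
from h import *
import json
s=r.get_state();open('log.txt','a').write(json.dumps([s['joints'].tolist(),s['tcp_pos'].tolist(),s['eef_rot'].tolist()])+"\n");st()
E
python3 lg.py; python3 -m inch '0.0014 0.0092 0.0152 0.0006 0.0046 -0.0048 0.75; 0.0014 0.0092 0.0152 0.0006 0.0046 -0.0048 0.75; 0.0014 0.0092 0.0152 0.0006 0.0046 -0.0048 0.75'>/dev/null; python3 lg.py;  python3 -m inch '0.0014 0.0092 0.0152 0.0006 0.0046 -0.0048 0.75; 0.0014 0.0092 0.0152 0.0006 0.0046 -0.0048 0.75; 0.0014 0.0092 0.0152 0.0006 0.0046 -0.0048 0.75'>/dev/null; python3 lg.py;  python3 -m inch '0.0014 0.0092 0.0152 0.0006 0.0046 -0.0048 0.75; 0.0014 0.0092 0.0152 0.0006 0.0046 -0.0048 0.75; 0.0014 0.0092 0.0152 0.0006 0.0046 -0.0048 0.75; 0 0 0 0 0 0 0.75' ; python3 lg.py
```

```text
t 5.33 q [ 10.6 -16.  -46.8  32.3 -50.6   6. ] p [ 0.4171 -0.2456  0.293 ] h -52.35 L 27.65 roll -0.94 F [-0.7   0.32 -0.61] M [1.18 1.13 0.05] w 0.0658
t 5.58 q [  2.7 -13.7 -52.   36.8 -40.5   7.7] p [ 0.4105 -0.2816  0.2541] h -52.01 L 28.47 roll -0.68 F [-0.69 -0.3   0.25] M [1.18 1.12 0.01] w 0.0656
t 5.83 q [ -7.2 -10.2 -57.1  45.  -29.1   7.3] p [ 0.404  -0.3187  0.2156] h -51.9 L 29.25 roll -0.34 F [-0.4  -0.51 -0.45] M [ 1.18  1.06 -0.03] w 0.0658
time_s: 6.17
tcp_pos: [0.4022, -0.3613, 0.1886]
eef_rot: [179.9, -28.8, -51.8]
contact_force: [-0.1, 1.1, -0.0]
gripper_width: 0.066
t 6.17 q [-17.8  -5.5 -58.2  51.7 -20.2   9.4] p [ 0.4022 -0.3613  0.1886] h -52.04 L 28.79 roll 0.08 F [-0.1   1.06 -0.03] M [ 1.29  1.19 -0.02] w 0.066
```

```bash
cat > kin2.py <<'E'
from h import *
import json
def E(ax,d): return Ro.from_euler(ax,d,degrees=True).as_matrix()
C=np.array([[0,0,1.],[-1,0,0],[0,-1,0]])
D=[json.loads(l) for l in open('log.txt')]
D+=[([-59.009,20.546,.682,0,-70.136,-16.507],[.169,-.654,.227],[180,0,-165.51]),
([-30.5,-10.9,-31.9,8.5,-52.8,-116.4],[.2569,-.4231,.2899],[-179.9,17.8,127.3]),
([5.3,-11.4,-50.6,36.5,-41.2,-173.5],[.4325,-.2631,.2486],[-179.9,27.6,127.8])]
def fk(q,k):
    a1,d,z1,l2x,l2,l3,e3,o4y,o4z,o5y,o5z,lt=k
    A=E('z',q[0])@E('y',q[1]-q[2]);A4=A@E('x',-q[3]);B=A4@E('y',-q[4]);R=B@E('x',-q[5])@C
    p=E('z',q[0])@(np.array([a1,d,z1])+E('y',q[1])@[l2x,0,l2])+A@[l3,0,e3]+A4@[0,o4y,o4z]+B@[lt,o5y,o5z]
    return R,p
def getk():
    f=lambda k:np.r_[100*np.concatenate([fk(q,k)[1]-p for q,p,e in D]),.3*k[[0,3,6,7,8,9,10]]]
    b=min((least_squares(f,x0) for x0 in np.random.default_rng(0).uniform(-.1,.5,(20,12))),key=lambda s:s.cost)
    return b.x,f(b.x)
lo=np.array([-176.03,-82.01,-58.28,-173.87,-174.79,-173.66]);hi=np.array([176.03,121.73,71.71,95.51,-.11,173.66])
def solve(R,p,k,q0):
    def f(q):
        Rq,pq=fk(q,k);return np.r_[(pq-p)*10,Ro.from_matrix(Rq.T@R).as_rotvec()*3]
    best=None
    for q in [q0]+[np.array(q0)+np.random.default_rng(i).normal(0,30,6) for i in range(8)]:
        s=least_squares(f,np.clip(q,lo+1,hi-.2),bounds=(lo,hi),x_scale=50)
        if best is None or s.cost<best.cost-1e-9: best=s
        if best.cost<1e-6: break
    Rq,pq=fk(best.x,k)
    return best.x.round(1),(1e3*np.linalg.norm(pq-p)).round(1),np.degrees(np.linalg.norm(Ro.from_matrix(Rq.T@R).as_rotvec())).round(1)
E
python3 - <<'E'
from kin2 import *
k,e=getk();print(k.round(3));print((e*10).round(1))
np.save('k.npy',k)
E
```

```text
[ 0.001 -0.     0.199 -0.001  0.602  0.463 -0.001 -0.096  0.001 -0.096
 -0.     0.378]
[ 0.   0.1 -0.1  0.   0.1 -0.1 -0.   0.1 -0.1 -0.   0.  -0.   0.   0.
 -0.  -0.   0.   0.   0.1 -0.3  0.4  0.  -0.  -0.  -0.3  0.  -0.3 -0. ]
```

```bash
python3 - <<'E'
from kin2 import *
k=np.load('k.npy');q0=[-10,0,-50,45,-30,0]
G=dict(A=(.5534,-.2368,.08,-54.7),B=(.4904,-.319,.08,-57.6),C=(.4325,-.3998,.08,-51.8),T=(.568,.3,.062,-29))
for n,g in G.items():
  for L in (25,30,35,40):
   for fl in (0,1):
    if fl==0 : R,p=goal(*g,L,0); qq=[-10,0,-50,45,-30,-170]
    else: R,p=goalB(*g,L,0); qq=q0
    print(n,L,"AB"[fl],*solve(R,p,k,qq))
E
```

```text
A 25 A [  -0.7   15.7  -43.8   35.3  -23.4 -173.7] 14.2 8.0
A 25 B [-14.8  14.3 -56.9  92.9 -15.8 -40.2] 0.0 0.0
A 30 A [  -1.4   15.   -44.3   37.2  -22.9 -173.7] 22.0 12.3
A 30 B [-13.2  14.3 -57.2  95.5 -19.7 -44.3] 6.8 2.7
A 35 A [  -2.    14.2  -44.7   39.   -22.5 -173.7] 30.2 16.5
A 35 B [-10.2  14.6 -57.3  95.5 -24.4 -47.3] 14.0 5.5
A 40 A [-4.200e+01  1.270e+01 -4.050e+01 -1.595e+02 -1.000e-01  5.960e+01] 14.3 8.5
A 40 B [ -6.9  15.3 -57.6  95.5 -29.6 -51. ] 20.7 8.2
B 25 A [ -11.8   13.2  -49.2   42.3  -18.6 -173.7] 13.4 6.9
B 25 B [-27.2  12.5 -58.3  95.5 -12.5 -34. ] 4.3 1.4
B 30 A [ -12.6   12.4  -49.6   44.   -18.1 -173.7] 21.9 11.0
B 30 B [-24.8  12.3 -58.3  95.5 -16.2 -36.3] 12.4 4.7
B 35 A [ -13.4   11.5  -49.9   45.8  -17.6 -173.7] 30.6 15.2
B 35 B [-22.   12.4 -58.3  95.5 -20.4 -39.1] 20.6 7.8
B 40 A [-5.080e+01  1.170e+01 -4.040e+01 -1.528e+02 -1.000e-01  5.760e+01] 8.7 4.8
B 40 B [-18.9  12.9 -58.3  95.5 -25.1 -42.5] 28.5 10.8
C 25 A [ -30.7   11.7  -55.6   64.3   -7.5 -173.7] 10.7 4.5
C 25 B [-41.6  11.5 -57.8  95.5  -4.6 -15. ] 8.9 3.5
C 30 A [ -31.4   10.8  -55.6   65.4   -7.1 -173.7] 20.4 8.5
C 30 B [-40.4  10.6 -57.8  95.5  -6.4 -16.2] 18.7 7.3
C 35 A [ -60.5   13.5  -42.9 -161.6   -2.9   78.6] 7.8 4.4
C 35 B [-4.380e+01  1.430e+01 -3.190e+01 -9.070e+01 -1.000e-01  1.737e+02] 24.3 10.2
C 40 A [ -59.    13.3  -39.1 -141.5   -4.8   57. ] 5.1 2.3
C 40 B [-4.390e+01  1.340e+01 -3.170e+01 -9.050e+01 -1.000e-01  1.737e+02] 15.4 7.4
T 25 A [  48.3   24.4  -25.7   16.8  -38.1 -173.7] 22.2 15.8
T 25 B [ 51.7  23.2 -43.8  55.  -30.6 -40.6] 0.0 0.0
T 30 A [  48.2   24.2  -26.2   18.9  -37.9 -173.7] 28.5 19.9
T 30 B [ 50.7  23.4 -47.3  67.6 -32.2 -52.2] 0.0 0.0
T 35 A [  48.2   23.9  -26.7   20.9  -37.9 -173.7] 35.0 24.0
T 35 B [ 50.2  24.1 -49.6  77.3 -35.3 -61.5] 0.0 0.0
T 40 A [  48.3   23.7  -27.    23.   -38.2 -173.7] 41.7 28.1
T 40 B [ 50.3  25.3 -51.2  84.3 -39.4 -68.8] 0.0 0.0
```

```bash
python3 - <<'E'
from kin2 import *
k=np.load('k.npy')
G=dict(A=(.5534,-.2368,.08,-54.7),B=(.4904,-.319,.08,-57.6),C=(.4325,-.3998,.08,-51.8),T=(.568,.3,.062,-29))
S=[[-15,14,-57,90,-20,-40],[-55,13,-42,-150,-5,60],[-55,13,-40,-120,-15,60],[-55,13,-40,-120,-15,-120],[50,24,-48,70,-33,-55],[0,24,-40,-100,-30,60],[0,24,-40,-100,-30,-100]]
from scipy.optimize import least_squares
def sol(R,p):
    f=lambda q:(lambda a:np.r_[(a[1]-p)*10,Ro.from_matrix(a[0].T@R).as_rotvec()*3])(fk(q,k))
    out=[]
    for q in S:
        s=least_squares(f,np.clip(q,lo+.1,hi-.1),bounds=(lo,hi),x_scale=50,max_nfev=60)
        if s.cost<1e-4 and not any(np.abs(s.x-o).max()<3 for o in out): out.append(s.x)
    return out
for n,g in G.items():
  for dh in (0,18) if n!='T' else (-15,0,15):
   for L in (15,20,25,30,35,40,45):
    for fl in (0,1):
      R,p=(goal,goalB)[fl](g[0],g[1],g[2],g[3]+dh,L,0)
      for q in sol(R,p): print(n,dh,L,"AB"[fl],q.round(0))
E
```

```text
A 0 15 A [   1.   17.  -42.   30.  -26. -172.]
A 0 15 B [  1.  17. -42.  30. -26.   8.]
A 0 20 A [ -4.  15. -51.  57. -19. 166.]
A 0 20 B [ -4.  15. -51.  57. -19. -14.]
A 0 25 A [-15.  14. -57.  93. -16. 140.]
A 0 25 B [-15.  14. -57.  93. -16. -40.]
A 18 15 A [  -1.   16.  -42.   24.  -22. -148.]
A 18 15 B [ -1.  16. -42.  24. -22.  32.]
A 18 20 A [-14.  14. -56.  75.  -8. 174.]
A 18 20 B [-12.  14. -55.  70.  -9.  -3.]
A 18 45 A [ -44.   16.  -50. -165.  -21.   81.]
A 18 45 B [ -44.   16.  -50. -165.  -21.  -99.]
B 0 15 A [  -9.   15.  -45.   30.  -23. -165.]
B 0 15 B [ -9.  15. -45.  30. -23.  15.]
B 0 20 A [-17.  13. -55.  65. -14. 167.]
B 0 20 B [-17.  13. -55.  65. -14. -13.]
B 18 15 A [ -11.   15.  -43.   21.  -21. -138.]
B 18 15 B [-11.  15. -43.  21. -21.  42.]
B 18 20 A [-30.  12. -58.  88.  -3. 174.]
B 18 20 B [-29.  12. -58.  84.  -4.  -4.]
B 18 45 A [ -42.   12.  -34. -116.   -2.   28.]
B 18 45 A [ -46.   12.  -36. -123.   -6.   38.]
B 18 45 B [ -46.   12.  -36. -123.   -6. -142.]
C 0 15 A [ -20.   15.  -43.   22.  -21. -142.]
C 0 15 B [-20.  15. -43.  22. -21.  38.]
C 
[... 794 characters left out ...]
 57.  28. -40.  54. -44. 121.]
T -15 35 B [ 57.  28. -40.  54. -44. -59.]
T -15 40 A [ 58.  30. -42.  59. -47. 116.]
T -15 40 B [ 58.  30. -42.  59. -47. -64.]
T -15 45 A [ 59.  31. -42.  63. -51. 111.]
T -15 45 B [ 59.  31. -42.  63. -51. -69.]
T 0 15 B [ 52.  24. -33.  27. -34. -14.]
T 0 20 B [ 52.  23. -39.  41. -31. -27.]
T 0 25 B [ 52.  23. -44.  55. -31. -41.]
T 0 30 B [ 51.  23. -47.  68. -32. -52.]
T 0 35 B [ 50.  24. -50.  77. -35. -61.]
T 0 40 B [ 50.  25. -51.  84. -39. -69.]
T 0 45 B [ 51.  27. -52.  89. -44. -75.]
T 15 15 B [ 51.  22. -36.  30. -28.  -1.]
T 15 20 B [ 49.  21. -45.  51. -23. -20.]
T 15 25 B [ 43.  20. -51.  77. -21. -41.]
T 15 30 B [ 39.  20. -53.  96. -24. -55.]
```

```bash
cat >> kin2.py <<'E'
k=np.load('k.npy')
S=[[-15,14,-57,90,-20,-40],[-15,14,-57,90,-20,140],[-55,13,-42,-150,-5,60],[-55,13,-40,-120,-15,60],[-55,13,-40,-120,-15,-120],[50,24,-48,70,-33,-55],[50,24,-48,70,-33,125],[0,24,-40,-100,-30,60],[0,24,-40,-100,-30,-100],[-50,30,-10,-60,-30,-100],[-50,30,-10,-60,-30,80]]
def sol(R,p,S=S):
    f=lambda q:(lambda a:np.r_[(a[1]-p)*10,Ro.from_matrix(a[0].T@R).as_rotvec()*3])(fk(q,k))
    out=[]
    for q in S:
        s=least_squares(f,np.clip(q,lo+.1,hi-.1),bounds=(lo,hi),x_scale=50,max_nfev=60)
        if s.cost<1e-4 and not any(np.abs(s.x-o).max()<3 for o in out): out.append(s.x)
    return out
def gx(x,y,z,h,dx=0):
    return x+dx*np.cos(np.radians(h)),y+dx*np.sin(np.radians(h)),z,h
E
python3 - <<'E'
from kin2 import *
G=dict(A=(.5534,-.2368,.08,-54.7),B=(.4904,-.319,.08,-57.6),C=(.4325,-.3998,.08,-51.8))
for n,g in G.items():
  for dh in (-5,0,5,10):
   for L in (20,24,28,40,44,48,52,56,60):
    for fl in (0,):
      a=gx(*g,-.005);R,p=(goal,goalB)[fl](*a[:3],a[3]+dh,L,0)
      for q in sol(R,p): print(n,dh,L,"AB"[fl],q.round(0))
E
```

```text
A -5 20 A [ -1.  16. -50.  53. -21. 162.]
A -5 24 A [ -7.  15. -55.  77. -19. 144.]
A -5 28 A [-13.  15. -58.  96. -20. 131.]
A 0 20 A [ -3.  15. -52.  57. -19. 165.]
A 0 24 A [-12.  14. -57.  86. -16. 144.]
A 5 20 A [ -5.  14. -53.  61. -16. 168.]
A 5 24 A [-17.  13. -57.  96. -13. 144.]
A 10 20 A [ -8.  14. -54.  65. -13. 171.]
B -5 20 A [-14.  13. -55.  61. -17. 163.]
B 0 20 A [-17.  13. -56.  66. -14. 166.]
B 5 20 A [-20.  12. -57.  71. -11. 168.]
B 10 20 A [-23.  12. -58.  77.  -8. 171.]
B 10 40 A [ -48.   12.  -38. -142.   -0.   52.]
B 10 40 A [ -52.   12.  -45. -156.   -8.   70.]
B 10 44 A [ -55.   14.  -52. -166.  -21.   82.]
B 10 48 A [ -56.   17.  -56. -169.  -32.   86.]
C -5 20 A [-33.  12. -57.  76.  -8. 172.]
C -5 40 A [ -60.   12.  -41. -149.   -4.   62.]
C -5 44 A [ -65.   14.  -51. -164.  -20.   81.]
C -5 48 A [ -66.   17.  -56. -167.  -31.   85.]
C 0 20 A [-37.  12. -58.  83.  -5. 174.]
C 0 44 A [ -53.   12.  -34. -121.   -1.   31.]
C 0 44 A [ -60.   13.  -40. -137.   -8.   53.]
C 0 48 A [ -67.   16.  -50. -153.  -25.   75.]
C 0 52 A [ -69.   19.  -55. -157.  -37.   82.]
C 5 20 A [ -34.   12.  -57.   72.   -4. -174.]
C 5 20 A [-43.  12. -58.  92.  -1. 174.]
C 5 48 A [ -64.   14.  -43. -135.  -19.   59.]
C 5 52 A [ -70.   18.  -50. -145.  -32.   74.]
C 5 56 A [ -73.   23.  -55. -149.  -45.   82.]
C 5 60 A [ -75.   29.  -58. -151.  -57.   88.]
C 10 20 A [ -39.   12.  -58.   80.   -1. -173.]
C 10 48 A [ -59.   13.  -37. -117.  -14.   39.]
C 10 52 A [ -68.   17.  -44. -132.  -28.   63.]
C 10 56 A [ -73.   21.  -50. -138.  -40.   75.]
C 10 60 A [ -77.   27.  -54. -141.  -53.   83.]
```

```bash
python3 - <<'E'
from kin2 import *
G=dict(A=(.5534,-.2368,.08,-54.7),B=(.4904,-.319,.08,-57.6),C=(.4325,-.3998,.08,-51.8))
LO=np.array([-400,-82,-80,-400,-174,-400.]);HI=np.array([400,121,72,400,-.11,400.])
def solu(R,p):
    f=lambda q:(lambda a:np.r_[(a[1]-p)*10,Ro.from_matrix(a[0].T@R).as_rotvec()*3])(fk(q,k))
    out=[]
    for q in S+[[-30,14,-55,-180,-20,60],[-30,14,-55,120,-20,60]]:
        s=least_squares(f,q,bounds=(LO,HI),x_scale=50,max_nfev=80)
        x=s.x.copy();x[[0,3,5]]=(x[[0,3,5]]+180)%360-180
        if s.cost<1e-4 and not any(np.abs(x-o).max()<3 for o in out): out.append(x)
    return out
for n,g in G.items():
  for dh in (0,9,18):
   for L in (35,45,60):
      a=gx(*g,-.005);R,p=goal(*a[:3],a[3]+dh,L,0)
      for q in solu(R,p): print(n,dh,L,q.round(0))
E
```

```text
A 0 35 [-26.  15. -59. 133. -22. 111.]
A 0 45 [-27.  18. -62. 146. -36.  98.]
A 0 60 [-23.  28. -68. 150. -65.  87.]
A 9 35 [-38.  14. -55. 161. -14. 102.]
A 9 45 [-38.  17. -59. 169. -31.  94.]
A 9 60 [-36.  30. -67. 171. -66.  89.]
A 18 45 [ -44.   16.  -51. -165.  -22.   82.]
A 18 60 [ -47.   30.  -63. -170.  -64.   91.]
B 0 35 [-46.  13. -58. 156. -16. 104.]
B 0 45 [-46.  16. -61. 165. -33.  94.]
B 0 60 [-44.  29. -69. 168. -68.  88.]
B 9 45 [ -55.   15.  -55. -170.  -25.   85.]
B 9 60 [ -56.   31.  -67. -173.  -68.   91.]
B 18 45 [ -40.   12.  -33. -111.   -0.   21.]
B 18 45 [ -48.   12.  -38. -128.   -8.   44.]
B 18 60 [ -64.   30.  -61. -155.  -61.   90.]
C 0 45 [ -63.   13.  -44. -145.  -14.   64.]
C 0 60 [ -72.   30.  -62. -160.  -62.   91.]
C 9 60 [ -77.   27.  -55. -143.  -53.   84.]
C 18 45 [-40.  12. -32. -74.  -5. -12.]
C 18 60 [ -76.   24.  -46. -127.  -47.   72.]
```

```bash
python3 - <<'E'
from kin2 import *
Cc=(.4325,-.3998,.08,-51.8)
for L in (42,45,48):
  for b in (0,.05,.1,.14):
    a=gx(*Cc,-.005);R,p=goal(*a,L,b)
    print(L,b,p.round(3),[q.round(0).tolist() for q in sol(R,p)])
print("tote")
for L in (42,45,48):
 for h in range(-60,91,15):
  for z in (.062,.14):
   R,p=goal(.5678,.2996,z,h,L);print(L,h,z,[q.round(0).tolist() for q in sol(R,p)])
E
```

```text
42 0 [ 0.437 -0.406  0.066] []
42 0.05 [ 0.417 -0.38   0.103] []
42 0.1 [ 0.396 -0.353  0.14 ] []
42 0.14 [ 0.379 -0.332  0.17 ] []
45 0 [ 0.438 -0.406  0.067] [[-63.0, 13.0, -44.0, -145.0, -14.0, 64.0]]
45 0.05 [ 0.416 -0.379  0.102] []
45 0.1 [ 0.394 -0.351  0.137] []
45 0.14 [ 0.376 -0.329  0.166] []
48 0 [ 0.438 -0.407  0.067] [[-67.0, 16.0, -50.0, -153.0, -25.0, 75.0]]
48 0.05 [ 0.415 -0.378  0.101] [[-63.0, 6.0, -46.0, -139.0, -13.0, 57.0]]
48 0.1 [ 0.392 -0.349  0.134] []
48 0.14 [ 0.374 -0.325  0.161] []
tote
42 -60 0.062 [[61.0, 35.0, -30.0, 43.0, -58.0, 116.0]]
42 -60 0.14 [[61.0, 30.0, -26.0, 39.0, -65.0, 122.0]]
42 -45 0.062 [[59.0, 31.0, -41.0, 59.0, -49.0, 114.0]]
42 -45 0.14 [[61.0, 25.0, -37.0, 52.0, -55.0, 123.0]]
42 -30 0.062 [[51.0, 26.0, -51.0, 85.0, -42.0, 109.0]]
42 -30 0.14 [[56.0, 20.0, -48.0, 70.0, -45.0, 123.0]]
42 -15 0.062 []
42 -15 0.14 []
42 0 0.062 []
42 0 0.14 []
42 15 0.062 []
42 15 0.14 []
42 30 0.062 []
42 30 0.14 []
42 45 0.062 [[31.0, 18.0, -25.0, -61.0, -11.0, -19.0]]
42 45 0.14 [[43.0, 10.0, -34.0, -26.0, -4.0, -63.0]]
42 60 0.062 [[23.0, 21.0, 
[... 1485 characters left out ...]
57.0, 22.0, -50.0, 77.0, -50.0, 115.0]]
48 -15 0.062 []
48 -15 0.14 []
48 0 0.062 []
48 0 0.14 []
48 15 0.062 [[8.0, 23.0, -50.0, -169.0, -30.0, 86.0]]
48 15 0.14 [[10.0, 11.0, -40.0, -156.0, -10.0, 70.0]]
48 30 0.062 [[13.0, 19.0, -31.0, -118.0, -15.0, 40.0]]
48 30 0.14 []
48 45 0.062 [[17.0, 20.0, -25.0, -89.0, -20.0, 18.0]]
48 45 0.14 [[30.0, 11.0, -26.0, -60.0, -13.0, -20.0]]
48 60 0.062 [[15.0, 22.0, -21.0, -76.0, -33.0, 18.0]]
48 60 0.14 [[20.0, 14.0, -20.0, -64.0, -32.0, -1.0]]
48 75 0.062 [[13.0, 26.0, -15.0, -67.0, -45.0, 21.0]]
48 75 0.14 [[16.0, 18.0, -14.0, -61.0, -47.0, 9.0]]
48 90 0.062 [[13.0, 30.0, -9.0, -60.0, -57.0, 24.0]]
48 90 0.14 [[14.0, 23.0, -7.0, -56.0, -60.0, 16.0]]
```

```bash
python3 - <<'E'
from kin2 import *
Cc=(.4325,-.3998,.08,-51.8)
def hd(q): 
    R,p=fk(q,k);return p.round(3),np.degrees(np.arctan2(R[1,2],R[0,2])).round(0),np.degrees(np.arccos(-R[2,2])).round(0)
for L in (45,48,52):
  for dx in (-.005,-.04,-.08,-.12):
   for dh in (0,10,20,30):
    a=gx(*Cc,dx);R,p=goal(*a[:3],a[3]+dh,L,0)
    s=sol(R,p)
    if s: print(L,dx,dh,p.round(3),[q.round(0).tolist() for q in s])
for q in ([-50,13,-30,-90,-30,30],[-60,0,-40,-120,-30,50],[-40,0,-30,-90,-30,30],[-40,20,-20,-90,-30,30],[-63,5,-20,-100,-40,40]): print(q,hd(q))
E
```

```text
45 -0.005 0 [ 0.438 -0.406  0.067] [[-63.0, 13.0, -44.0, -145.0, -14.0, 64.0]]
45 -0.005 20 [ 0.441 -0.403  0.067] [[-42.0, 12.0, -31.0, -75.0, -8.0, -7.0]]
45 -0.005 30 [ 0.442 -0.401  0.067] [[-49.0, 13.0, -29.0, -74.0, -20.0, 3.0]]
45 -0.04 0 [ 0.416 -0.379  0.067] [[-65.0, 11.0, -48.0, -145.0, -17.0, 66.0]]
45 -0.04 20 [ 0.419 -0.375  0.067] [[-44.0, 10.0, -35.0, -80.0, -9.0, -1.0]]
45 -0.04 30 [ 0.42  -0.373  0.067] [[-50.0, 11.0, -33.0, -77.0, -20.0, 7.0]]
45 -0.08 0 [ 0.391 -0.347  0.067] [[-67.0, 8.0, -53.0, -144.0, -18.0, 66.0]]
45 -0.08 10 [ 0.393 -0.346  0.067] [[-42.0, 6.0, -39.0, -92.0, -0.0, 2.0]]
45 -0.08 20 [ 0.394 -0.344  0.067] [[-47.0, 7.0, -38.0, -85.0, -10.0, 5.0]]
45 -0.08 30 [ 0.396 -0.342  0.067] [[-51.0, 8.0, -37.0, -79.0, -21.0, 10.0]]
45 -0.12 0 [ 0.367 -0.316  0.067] [[-69.0, 5.0, -56.0, -141.0, -19.0, 65.0]]
45 -0.12 10 [ 0.368 -0.314  0.067] [[-51.0, 3.0, -44.0, -104.0, -6.0, 20.0]]
45 -0.12 20 [ 0.37  -0.313  0.067] [[-48.0, 3.0, -42.0, -88.0, -11.0, 9.0]]
45 -0.12 30 [ 0.371 -0.31   0.067] [[-53.0, 5.0, -41.0, -81.0, -22.0, 13.0]]
48 -0.005 0 [ 0.438 -
[... 1976 characters left out ...]
8] [[-78.0, 12.0, -58.0, -129.0, -38.0, 71.0]]
52 -0.12 20 [ 0.371 -0.313  0.068] [[-73.0, 10.0, -50.0, -111.0, -34.0, 53.0]]
52 -0.12 30 [ 0.372 -0.311  0.068] [[-71.0, 11.0, -44.0, -97.0, -37.0, 44.0]]
[-50, 13, -30, -90, -30, 30] (array([ 0.519, -0.326,  0.106]), np.float64(-12.0), np.float64(54.0))
[-60, 0, -40, -120, -30, 50] (array([ 0.504, -0.356,  0.237]), np.float64(-32.0), np.float64(69.0))
[-40, 0, -30, -90, -30, 30] (array([ 0.573, -0.235,  0.239]), np.float64(-6.0), np.float64(64.0))
[-40, 20, -20, -90, -30, 30] (array([ 0.649, -0.299,  0.109]), np.float64(-3.0), np.float64(56.0))
[-63, 5, -20, -100, -40, 40] (array([ 0.548, -0.477,  0.347]), np.float64(-23.0), np.float64(77.0))
```

```bash
python3 - <<'E'
from kin2 import *
def hd(q): 
    R,p=fk(q,k);return p.round(3),np.degrees(np.arctan2(R[1,2],R[0,2])).round(0),np.degrees(np.arccos(-R[2,2])).round(0)
q0=r.get_state()['joints']
for z in (.085,.12,.15,.2,):
  a=gx(.4325,-.3998,z,-51.8,-.14)
  for L in (48,55,60):
    R,p=goal(*a[:3],-32,L);print(z,L,p.round(3),[q.round(0).tolist() for q in sol(R,p)])
for m in ([-40,-20,-35,-25,-45,20],[-50,-20,-30,-25,-60,20],[-40,-20,-35,0,-50,20],[-50,-18,-45,-50,-50,20],[-60,-15,-45,-90,-40,30]): print(m,hd(m),(fk(m,k)[1]-.378*fk(m,k)[0][:,2]).round(2))
E
```

```text
0.085 48 [ 0.358 -0.297  0.072] [[-60.0, 3.0, -47.0, -99.0, -21.0, 30.0]]
0.085 55 [ 0.359 -0.298  0.074] [[-82.0, 13.0, -55.0, -114.0, -43.0, 65.0]]
0.085 60 [ 0.36  -0.298  0.076] []
0.12 48 [ 0.358 -0.297  0.107] []
0.12 55 [ 0.359 -0.298  0.109] [[-70.0, 0.0, -50.0, -104.0, -31.0, 40.0]]
0.12 60 [ 0.36  -0.298  0.11 ] [[-84.0, 8.0, -55.0, -111.0, -47.0, 61.0]]
0.15 48 [ 0.358 -0.297  0.137] []
0.15 55 [ 0.359 -0.298  0.139] [[-57.0, -7.0, -46.0, -93.0, -20.0, 18.0]]
0.15 60 [ 0.36  -0.298  0.14 ] [[-75.0, -2.0, -51.0, -104.0, -37.0, 42.0]]
0.2 48 [ 0.358 -0.297  0.187] []
0.2 55 [ 0.359 -0.298  0.189] []
0.2 60 [ 0.36  -0.298  0.19 ] [[-53.0, -15.0, -45.0, -87.0, -18.0, 7.0]]
[-40, -20, -35, -25, -45, 20] (array([ 0.28 , -0.315,  0.263]), np.float64(-10.0), np.float64(37.0)) [ 0.06 -0.28  0.57]
[-50, -20, -30, -25, -60, 20] (array([ 0.211, -0.308,  0.279]), np.float64(-4.0), np.float64(31.0)) [ 0.02 -0.29  0.6 ]
[-40, -20, -35, 0, -50, 20] (array([ 0.185, -0.405,  0.301]), np.float64(-40.0), np.float64(25.0)) [ 0.06 -0.3   0.64]
[-50, -18, -45, -50, -50, 20] (array([ 0.263, -0.161,  0.153]), np.float64(9.0), np.float64(43.0)) [ 0.01 -0.2   0.43]
[-60, -15, -45, -90, -40, 30] (array([ 0.41 , -0.226,  0.237]), np.float64(-16.0), np.float64(67.0)) [ 0.07 -0.13  0.38]
```

```bash
cat >> kin2.py <<'E'
lastq=None
def sim(q,t,w,n):
    """simulate n rows of (t,w) by IK following; prints max joint step/row, end q"""
    q=np.array(q,float);mx=np.zeros(6);R,p=fk(q,k);err=0
    for i in range(n):
        p=p+R@t;R=R@Ro.from_rotvec(w).as_matrix()
        f=lambda x:(lambda a:np.r_[(a[1]-p)*10,Ro.from_matrix(a[0].T@R).as_rotvec()*3])(fk(x,k))
        s=least_squares(f,np.clip(q,lo+.01,hi-.01),bounds=(lo,hi),x_scale=50,max_nfev=40)
        mx=np.maximum(mx,abs(s.x-q));q=s.x;err=max(err,s.cost)
    lim=np.array([136.94,136.94,172.46,180,180,180])*.7/12
    print("   sim end q",q.round(1),"maxfrac",(mx/lim).max().round(2),mx.round(1),"err %.1e"%err);return q
def leg(q,R1,p1,n):
    R0,p0=fk(q,k)
    w=Ro.from_matrix(R0.T@R1).as_rotvec()/n
    Sm=sum(np.linalg.matrix_power(Ro.from_rotvec(w).as_matrix(),j) for j in range(n))
    t=np.linalg.solve(Sm,R0.T@(np.asarray(p1)-p0))
    t=t.round(4);w=w.round(4)
    print(n,"x:",*t,*w,"| mm %.1f deg %.2f"%(1e3*np.linalg.norm(t),np.degrees(np.linalg.norm(w))))
    q=sim(q,t,w,n);R,p=fk(q,k);print("   p",p.round(4),"h",np.degrees(np.arctan2(R[1,2],R[0,2])).round(1),"L",np.degrees(np.arccos(-R[2,2])).round(1))
    return q
E
python3 - <<'E'
from kin2 import *
q0=r.get_state()['joints'];M=np.array([-40,-18,-38,-15,-45,15.]);E_=np.array([-57,-7,-46,-93,-20,18.])
q=q0
for a in (q0+(M-q0)*.5,M): q=leg(q,*fk(a,k),8)
for s in (.33,.67,1): q=leg(q,*fk(M+(E_-M)*s,k),8)
leg(q,*goal(*gx(.4325,-.3998,.085,-51.8,-.13)[:3],-32,48),6)
E
```

```text
8 x: 0.003 0.0195 -0.0053 -0.0045 -0.009 0.0894 | mm 20.4 deg 5.15
   sim end q [-28.8 -11.8 -48.1  18.4 -32.7  12.1] maxfrac 0.58 [2.1 0.8 1.7 6.1 1.8 1.4] err 4.1e-21
   p [ 0.2565 -0.4221  0.2172] h -53.2 L 24.3
8 x: -0.0081 0.0048 -0.005 0.0174 -0.0311 0.0732 | mm 10.7 deg 4.66
   sim end q [-40. -18. -38. -15. -45.  15.] maxfrac 0.47 [2.  0.9 1.6 4.9 1.6 0.9] err 1.6e-22
   p [ 0.2285 -0.3435  0.2312] h -17.0 L 27.9
8 x: -0.0075 0.0034 0.0089 0.0177 -0.0235 0.0547 | mm 12.1 deg 3.56
   sim end q [-45.5 -14.4 -40.7 -40.7 -36.7  15.8] maxfrac 0.35 [0.8 0.6 0.4 3.7 1.1 0.7] err 8.7e-23
   p [ 0.2864 -0.2894  0.1767] h -8.6 L 40.4
8 x: -0.0032 0.0014 0.0063 0.0233 -0.013 0.0615 | mm 7.2 deg 3.84
   sim end q [-51.3 -10.7 -43.4 -67.1 -28.2  16.8] maxfrac 0.38 [1.1 0.7 0.5 4.  1.3 1.1] err 9.0e-23
   p [ 0.3367 -0.2769  0.1526] h -17.2 L 50.9
8 x: -0.0005 -0.0016 0.0042 0.0275 -0.0038 0.0619 | mm 4.5 deg 3.89
   sim end q [-56.8  -7.  -45.9 -92.8 -19.8  17.7] maxfrac 0.37 [1.3 0.6 0.4 3.9 1.5 1.2] err 4.4e-20
   p [ 0.3599 -0.2999  0.1373] h -32.3 L 54.7
6 x: 0.0079 -0.0004 0.0075 -0.0006 0.0195 -0.0007 | mm 10.9 deg 1.12
   sim end q [-60.    3.5 -45.5 -99.4 -20.7  29.6] maxfrac 0.22 [0.6 1.8 0.1 1.1 0.2 2. ] err 1.1e-26
   p [ 0.3639 -0.3052  0.0723] h -32.0 L 48.0
```

```bash
python3 -m inch '0.003 0.0195 -0.0053 -0.0045 -0.009 0.0894 0.75; 0.003 0.0195 -0.0053 -0.0045 -0.009 0.0894 0.75; 0.003 0.0195 -0.0053 -0.0045 -0.009 0.0894 0.75; 0.003 0.0195 -0.0053 -0.0045 -0.009 0.0894 0.75; 0.003 0.0195 -0.0053 -0.0045 -0.009 0.0894 0.75; 0.003 0.0195 -0.0053 -0.0045 -0.009 0.0894 0.75; 0.003 0.0195 -0.0053 -0.0045 -0.009 0.0894 0.75; 0.003 0.0195 -0.0053 -0.0045 -0.009 0.0894 0.75; -0.0081 0.0048 -0.005 0.0174 -0.0311 0.0732 0.75; -0.0081 0.0048 -0.005 0.0174 -0.0311 0.0732 0.75; -0.0081 0.0048 -0.005 0.0174 -0.0311 0.0732 0.75; -0.0081 0.0048 -0.005 0.0174 -0.0311 0.0732 0.75; -0.0081 0.0048 -0.005 0.0174 -0.0311 0.0732 0.75; -0.0081 0.0048 -0.005 0.0174 -0.0311 0.0732 0.75; -0.0081 0.0048 -0.005 0.0174 -0.0311 0.0732 0.75; -0.0081 0.0048 -0.005 0.0174 -0.0311 0.0732 0.75' && python3 - <<'E'
from kin2 import *
st()
q0=r.get_state()['joints'];E_=np.array([-57,-7,-46,-93,-20,18.]);q=q0
for s in (.5,1): q=leg(q,*fk(q0+(E_-q0)*s,k),9)
leg(q,*goal(*gx(.4325,-.3998,.085,-51.8,-.13)[:3],-32,48),6)
E
```

```text
time_s: 7.5
tcp_pos: [0.2299, -0.3411, 0.233]
eef_rot: [-152.9, 7.8, -121.4]
contact_force: [-0.9, -0.6, -0.4]
gripper_width: 0.0653
t 7.5 q [-39.9 -18.2 -37.9 -15.2 -45.2  15. ] p [ 0.2299 -0.3411  0.233 ] h -16.54 L 28.12 roll -26.83 F [-0.88 -0.6  -0.38] M [ 0.42  1.71 -0.02] w 0.0653
9 x: -0.0083 0.0043 0.0111 0.0246 -0.0274 0.0758 | mm 14.5 deg 4.83
   sim end q [-48.4 -12.6 -42.  -54.1 -32.5  16.5] maxfrac 0.52 [1.4 1.  0.6 5.4 1.6 1.7] err 4.8e-19
   p [ 0.3152 -0.2765  0.1627] h -11.4 L 46.5
9 x: -0.0011 -0.001 0.0061 0.035 -0.0074 0.083 | mm 6.3 deg 5.18
   sim end q [-56.8  -7.1 -46.  -92.9 -19.8  17.7] maxfrac 0.55 [2.2 1.  0.6 5.7 2.2 2.4] err 4.9e-20
   p [ 0.3597 -0.2993  0.1372] h -32.3 L 54.7
6 x: 0.0078 -0.0004 0.0076 -0.0007 0.0195 -0.0008 | mm 10.9 deg 1.12
   sim end q [-59.9   3.6 -45.5 -99.4 -20.7  29.6] maxfrac 0.23 [0.6 1.8 0.1 1.1 0.3 2. ] err 2.2e-27
   p [ 0.3644 -0.305   0.0723] h -32.0 L 48.0
```

```bash
python3 -m inch '-0.0083 0.0043 0.0111 0.0246 -0.0274 0.0758 0.75; -0.0083 0.0043 0.0111 0.0246 -0.0274 0.0758 0.75; -0.0083 0.0043 0.0111 0.0246 -0.0274 0.0758 0.75; -0.0083 0.0043 0.0111 0.0246 -0.0274 0.0758 0.75; -0.0083 0.0043 0.0111 0.0246 -0.0274 0.0758 0.75; -0.0083 0.0043 0.0111 0.0246 -0.0274 0.0758 0.75; -0.0083 0.0043 0.0111 0.0246 -0.0274 0.0758 0.75; -0.0083 0.0043 0.0111 0.0246 -0.0274 0.0758 0.75; -0.0083 0.0043 0.0111 0.0246 -0.0274 0.0758 0.75; -0.0011 -0.001 0.0061 0.035 -0.0074 0.083 0.75; -0.0011 -0.001 0.0061 0.035 -0.0074 0.083 0.75; -0.0011 -0.001 0.0061 0.035 -0.0074 0.083 0.75; -0.0011 -0.001 0.0061 0.035 -0.0074 0.083 0.75; -0.0011 -0.001 0.0061 0.035 -0.0074 0.083 0.75; -0.0011 -0.001 0.0061 0.035 -0.0074 0.083 0.75; -0.0011 -0.001 0.0061 0.035 -0.0074 0.083 0.75; -0.0011 -0.001 0.0061 0.035 -0.0074 0.083 0.75; -0.0011 -0.001 0.0061 0.035 -0.0074 0.083 0.75' && python3 - <<'E'
from kin2 import *
st()
im=r.capture('wrist');cv2.imwrite('pics/f_wrist.png',im[:,:,::-1])
q=r.get_state()['joints']
c=(.4325,-.3998,.082,-51.8)
print("pre h -40"); q=leg(q,*goal(*gx(*c,-.10)[:3],-40,48),6)
print("in"); q=leg(q,*goal(*gx(*c,-.05)[:3],-51.8,48),4)
q=leg(q,*goal(*gx(*c,-.005)[:3],-51.8,48),4)
E
```

```text
time_s: 9.0
tcp_pos: [0.3599, -0.3, 0.137]
eef_rot: [180.0, 54.8, 147.6]
contact_force: [-0.8, 0.9, -0.4]
gripper_width: 0.0657
t 9.0 q [-57.5  -6.9 -46.  -93.2 -20.3  18.6] p [ 0.3599 -0.3     0.137 ] h -32.33 L 54.79 roll 0.02 F [-0.84  0.9  -0.39] M [1.57 2.34 0.13] w 0.0657
pre h -40
6 x: 0.0052 -0.0021 0.0115 0.0173 0.0196 0.0127 | mm 12.8 deg 1.67
   sim end q [ -63.7    6.5  -46.6 -115.7  -19.3   43.4] maxfrac 0.52 [1.6 2.3 0.5 4.5 0.9 5.5] err 9.5e-21
   p [ 0.3815 -0.3306  0.0692] h -40.0 L 48.0
in
4 x: -0.0083 -0.0023 0.0092 0.0382 0.0 0.0345 | mm 12.6 deg 2.95
   sim end q [ -69.1   12.8  -54.6 -151.   -27.    75.4] maxfrac 0.89 [1.9 1.7 2.4 9.3 2.8 8.6] err 4.1e-20
   p [ 0.4104 -0.3718  0.0692] h -51.8 L 48.0
4 x: -0.0075 0.0 0.0083 0.0 0.0 -0.0 | mm 11.2 deg 0.00
   sim end q [ -66.7   15.2  -49.5 -152.3  -24.3   74.5] maxfrac 0.13 [0.6 0.6 1.3 0.4 0.7 0.3] err 1.4e-26
   p [ 0.4381 -0.407   0.0693] h -51.8 L 48.0
```

View pics/f_wrist.png

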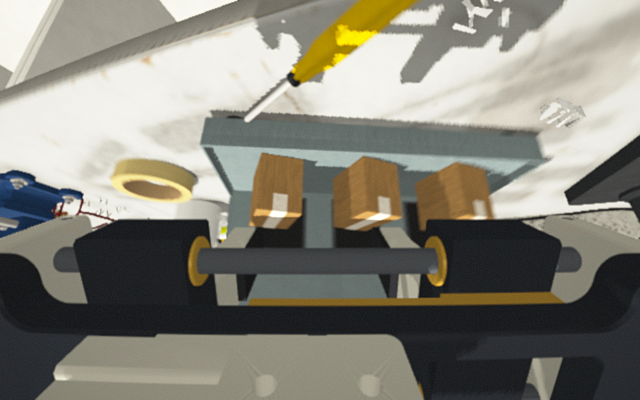

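```bash
python3 -m inch '0.0052 -0.0021 0.0115 0.0173 0.0196 0.0127 0.75; 0.0052 -0.0021 0.0115 0.0173 0.0196 0.0127 0.75; 0.0052 -0.0021 0.0115 0.0173 0.0196 0.0127 0.75; 0.0052 -0.0021 0.0115 0.0173 0.0196 0.0127 0.75; 0.0052 -0.0021 0.0115 0.0173 0.0196 0.0127 0.75; 0.0052 -0.0021 0.0115 0.0173 0.0196 0.0127 0.75; 0 0 0 0 0 0 0.75' && python3 - <<'E'
from kin2 import *
st();q=r.get_state()['joints']
c=(.4325,-.3998,.082,-51.8)
q=leg(q,*goal(*gx(*c,-.06)[:3],-51.8,48),5)
q=leg(q,*goal(*gx(*c,-.012)[:3],-51.8,48),5)
E
```

```text
time_s: 9.63
tcp_pos: [0.3806, -0.3311, 0.068]
eef_rot: [-179.4, 47.9, 140.9]
contact_force: [-0.8, -0.7, -0.4]
gripper_width: 0.0657
t 9.63 q [ -63.6    6.6  -46.4 -115.   -19.1   43.2] p [ 0.3806 -0.3311  0.068 ] h -39.93 L 47.87 roll -0.42 F [-0.84 -0.73 -0.4 ] M [ 1.52  1.97 -0.  ] w 0.0657
5 x: -0.0055 -0.0012 0.0058 0.0308 -0.0003 0.0297 | mm 8.1 deg 2.45
   sim end q [ -69.6   12.2  -55.7 -150.7  -27.6   75.7] maxfrac 0.72 [1.8 1.3 2.3 7.5 2.4 7.2] err 3.7e-20
   p [ 0.4044 -0.3639  0.0693] h -51.8 L 48.0
5 x: -0.0064 -0.0 0.0071 -0.0 -0.0 0.0 | mm 9.6 deg 0.00
   sim end q [ -67.    14.9  -50.3 -152.3  -24.8   74.8] maxfrac 0.11 [0.6 0.5 1.1 0.4 0.6 0.2] err 2.4e-19
   p [ 0.4339 -0.4015  0.0693] h -51.8 L 48.0
```

```bash
python3 -m inch '-0.0055 -0.0012 0.0058 0.0308 -0.0003 0.0297 0.75; -0.0055 -0.0012 0.0058 0.0308 -0.0003 0.0297 0.75; -0.0055 -0.0012 0.0058 0.0308 -0.0003 0.0297 0.75; -0.0055 -0.0012 0.0058 0.0308 -0.0003 0.0297 0.75; -0.0055 -0.0012 0.0058 0.0308 -0.0003 0.0297 0.75; -0.0064 0 0.0071 0 0 0 0.75; -0.0064 0 0.0071 0 0 0 0.75' && python3 - <<'E'
from kin2 import *
st();q=r.get_state()['joints']
c=(.4325,-.3998,.082,-51.8)
q=leg(q,*goal(*gx(*c,-.012)[:3],-51.8,48),4)
im=r.capture('wrist');cv2.imwrite('pics/g_wrist.png',im[:,:,::-1])
im=r.capture('scene');cv2.imwrite('pics/g_scene.png',im[:,:,::-1])
E
```

```text
time_s: 10.22
tcp_pos: [0.4166, -0.3772, 0.0704]
eef_rot: [180.0, 48.1, 128.3]
contact_force: [-0.3, -0.1, -0.2]
gripper_width: 0.0654
t 10.22 q [ -68.5   13.   -53.6 -151.   -26.3   75. ] p [ 0.4166 -0.3772  0.0704] h -51.67 L 48.12 roll 0.0 F [-0.3  -0.08 -0.19] M [ 1.9   1.59 -0.01] w 0.0654
4 x: -0.0047 -0.0002 0.0058 0.0004 0.0005 0.0004 | mm 7.5 deg 0.04
   sim end q [ -67.    14.9  -50.3 -152.2  -24.8   74.7] maxfrac 0.08 [0.4 0.5 0.8 0.3 0.4 0.1] err 1.5e-19
   p [ 0.4338 -0.4015  0.0693] h -51.8 L 48.0
```

View pics/g_wrist.png

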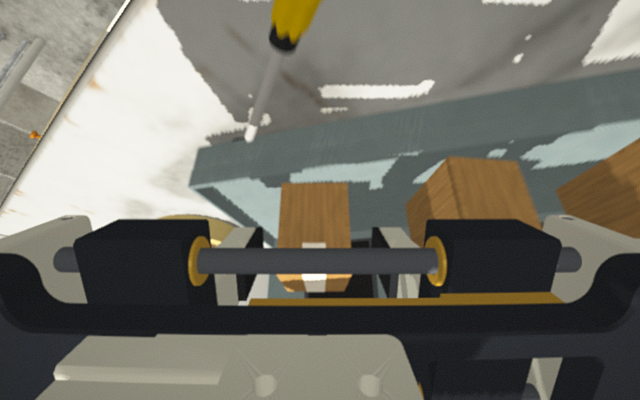

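View pics/g_scene.png

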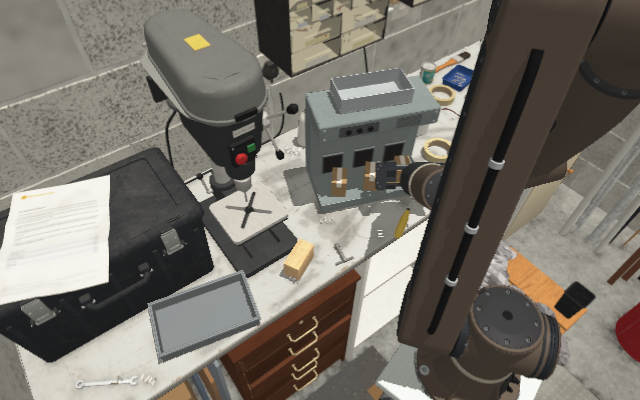

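```bash
python3 -m inch '-0.0047 -0.0002 0.0058 0 0.0005 0 0.75; -0.0047 -0.0002 0.0058 0 0.0005 0 0.75; -0.0047 -0.0002 0.0058 0 0 0 0.75; -0.0047 -0.0002 0.0058 0 0 0 0.75; 0 0 0 0 0 0 0.75' && python3 lg.py && python3 -m inch '0 0 0 0 0 0 0.3; 0 0 0 0 0 0 0.3; 0 0 0 0 0 0 0.3; 0 0 0 0 0 0 0.3; 0 0 0 0 0 0 0.3; 0 0 0 0 0 0 0.3' 25 && python3 - <<'E'
from kin2 import *
st();q=r.get_state()['joints']
R,p=cur(); leg(q,R,p+[0,0,.014],4)
E
```

```text
time_s: 10.73
tcp_pos: [0.4351, -0.4038, 0.0692]
eef_rot: [-179.9, 48.1, 128.3]
contact_force: [-0.2, -0.1, -0.2]
gripper_width: 0.0657
t 10.73 q [ -67.1   15.   -50.1 -152.2  -24.9   74.9] p [ 0.4351 -0.4038  0.0692] h -51.86 L 48.15 roll -0.09 F [-0.22 -0.08 -0.24] M [ 1.82  1.52 -0.03] w 0.0657
time_s: 11.23
tcp_pos: [0.4338, -0.4018, 0.0687]
eef_rot: [-179.9, 48.0, 128.3]
contact_force: [-0.9, 1.3, 1.7]
gripper_width: 0.0438
t 11.23 q [ -67.2   14.9  -50.4 -152.2  -24.9   74.9] p [ 0.4338 -0.4018  0.0687] h -51.86 L 48.04 roll -0.09 F [-0.91  1.3   1.68] M [ 2.06  1.62 -0.1 ] w 0.0438
4 x: -0.0025 0.0002 -0.0023 0.0 -0.0 0.0 | mm 3.4 deg 0.00
   sim end q [ -65.8   12.2  -48.  -148.6  -20.1   69.7] maxfrac 0.14 [0.4 0.7 0.7 1.  1.3 1.5] err 3.7e-23
   p [ 0.4337 -0.4016  0.0827] h -51.9 L 48.0
```

```bash
python3 -m inch '-0.0025 0.0002 -0.0023 0 0 0 0.3; -0.0025 0.0002 -0.0023 0 0 0 0.3; -0.0025 0.0002 -0.0023 0 0 0 0.3; -0.0025 0.0002 -0.0023 0 0 0 0.3; 0 0 0 0 0 0 0.3; 0 0 0 0 0 0 0.3; 0 0 0 0 0 0 0.3' >/dev/null; python3 lg.py; for i in 1 2 3; do python3 -m inch '0 0 0 0 0 0 0.3' >/dev/null; python3 lg.py; done
```

```text
t 11.82 q [ -65.8   12.2  -48.  -148.7  -20.1   69.8] p [ 0.4346 -0.4013  0.0824] h -51.85 L 48.06 roll -0.11 F [-0.17  0.73 -3.3 ] M [ 2.74  2.22 -0.04] w 0.0442
t 11.9 q [ -65.8   12.2  -48.  -148.7  -20.1   69.8] p [ 0.4344 -0.4012  0.0821] h -51.86 L 48.03 roll -0.09 F [-0.07  0.68 -4.68] M [2.77 2.2  0.02] w 0.0441
t 11.98 q [ -65.8   12.2  -48.  -148.7  -20.1   69.8] p [ 0.4344 -0.4013  0.082 ] h -51.86 L 48.02 roll -0.09 F [ 0.26 -1.29 -4.55] M [ 2.69  2.17 -0.02] w 0.044
t 12.07 q [ -65.8   12.2  -48.  -148.7  -20.1   69.8] p [ 0.4344 -0.4014  0.0821] h -51.86 L 48.03 roll -0.09 F [-0.24 -0.23 -4.26] M [2.74 2.2  0.01] w 0.0439
```

C is full: Fz is about -4.3 N once lifted. Next I'll plan the carry to the tote.

```bash
cat >> kin2.py <<'E'
def tg(cx,cy,tz,h,L,off=.012):  # tcp pose for carton centre cx,cy ; tcp z tz
    R=Rt(h,L);hx=np.array([np.cos(np.radians(h)),np.sin(np.radians(h))])
    g=np.array([cx,cy])-hx*off; p=np.r_[g+hx*.019*np.sin(np.radians(L)),tz]
    return R,p
E
python3 - <<'E'
from kin2 import *
q=r.get_state()['joints'];R,p=cur();hx=np.array([np.cos(np.radians(-51.86)),np.sin(np.radians(-51.86)),0])
q=leg(q,R,p-hx*.03+[0,0,.025],4)
q=leg(q,Rt(-46,48),p-hx*.13+[0,0,.045],6)
for cx,cy,tz,h,n in ((.38,-.16,.15,-25,6),(.46,.02,.17,10,8),(.52,.20,.15,45,8),(.5945,.3478,.12,61,6),(.5945,.3478,.06,61,4)):
    q=leg(q,*tg(cx,cy,tz,h,48),n)
E
```

```text
4 x: 0.0004 0.0002 -0.0097 0.0 -0.0 0.0 | mm 9.7 deg 0.00
   sim end q [ -60.5    4.9  -43.7 -134.5   -9.    50.7] maxfrac 0.68 [2.4 1.9 1.7 5.2 3.7 7.2] err 8.2e-19
   p [ 0.4159 -0.3778  0.1071] h -51.9 L 48.0
6 x: 0.0087 0.0007 -0.0146 -0.0127 0.0001 -0.0111 | mm 17.0 deg 0.97
   sim end q [-4.700e+01 -6.700e+00 -4.640e+01 -1.071e+02 -1.000e-01  1.780e+01] maxfrac 2.01 [ 8.3  2.4  3.8 15.8  7.9 21.1] err 1.2e-02
   p [ 0.356  -0.2987  0.1184] h -46.8 L 50.4
6 x: 0.0028 0.0209 -0.0116 -0.0481 0.0067 -0.0399 | mm 24.1 deg 3.60
   sim end q [-25.7 -13.9 -50.4 -96.6  -0.1   7.1] maxfrac 0.47 [3.8 1.3 0.7 2.  0.  2.2] err 6.6e-02
   p [ 0.3873 -0.1619  0.1287] h -25.6 L 53.5
8 x: -0.0075 0.0244 0.0008 -0.0602 0.0114 -0.0483 | mm 25.5 deg 4.47
   sim end q [  6.5 -11.2 -45.9 -66.7  -6.2 -21.4] maxfrac 0.63 [4.4 0.7 0.8 6.3 1.3 6.6] err 6.3e-02
   p [0.466  0.0137 0.153 ] h 13.6 L 53.1
8 x: -0.0102 0.0181 0.0135 -0.0528 0.0118 -0.0485 | mm 24.8 deg 4.16
   sim end q [ 17.1   1.6 -32.2 -61.2 -23.4 -11.5] maxfrac 0.64 [2.4 2.1 2.6 2.6 5.1 6.7] err 7.5e-21
   p [0.5216 0.2011 0.1503] h 45.0 L 48.0
6 x: -0.0144 0.0057 0.0236 -0.0346 0.0001 -0.0312 | mm 28.2 deg 2.67
   sim end q [ 23.2  16.9 -17.2 -63.6 -30.5  -2.5] maxfrac 0.37 [1.4 2.9 2.6 1.4 1.5 2.9] err 6.3e-28
   p [0.5956 0.3498 0.1197] h 61.0 L 48.0
4 x: 0.0111 0.0 0.01 0.0 -0.0001 0.0 | mm 14.9 deg 0.01
   sim end q [ 19.5  22.9 -17.6 -73.3 -30.9  11.3] maxfrac 0.33 [0.9 1.6 0.1 2.4 0.2 3.5] err 4.3e-20
   p [0.5956 0.3498 0.06  ] h 61.0 L 48.0
```

```bash
python3 - <<'E'
from kin2 import *
q=r.get_state()['joints'];R,p=cur();hx=np.array([np.cos(np.radians(-51.86)),np.sin(np.radians(-51.86)),0])
q1=leg(q,R,p-hx*.02+[0,0,.010],3)
c0=np.array([.4325,-.3998])
def run(W,q):
    for cx,cy,tz,h,n in W: q=leg(q,*tg(cx,cy,tz,h,48),n)
    return q
cA=c0-hx[:2]*.07;cB=c0-hx[:2]*.13
run([(*cA,.098,-40,5),(*cB,.105,-20,5),(.40,-.15,.12,0,6),(.46,.02,.14,30,8),(.53,.20,.14,50,6),(.5945,.3478,.11,61,6),(.5945,.3478,.055,61,4)],q1)
E
```

```text
3 x: 0.002 0.0003 -0.0071 0.0 -0.0 0.0 | mm 7.4 deg 0.00
   sim end q [ -65.     8.9  -47.9 -144.7  -17.    64.9] maxfrac 0.18 [0.3 1.2 0.1 1.5 1.1 1.9] err 1.9e-21
   p [ 0.4222 -0.3857  0.0921] h -51.9 L 48.0
5 x: 0.0059 0.0008 -0.0083 -0.0308 0.0001 -0.0273 | mm 10.2 deg 2.36
   sim end q [-40.1   1.9 -39.8 -86.1  -0.1  -3.8] maxfrac 2.34 [10.5  1.8  3.7 18.8  7.  24.5] err 1.4e-04
   p [ 0.3907 -0.346   0.0971] h -40.0 L 48.3
5 x: 0.0064 0.0042 -0.0095 -0.0519 0.0009 -0.0466 | mm 12.2 deg 4.00
   sim end q [-53.5  -1.5 -42.1 -75.6 -25.    8. ] maxfrac 0.5 [3.1 1.1 0.9 2.1 5.3 2.7] err 5.3e-20
   p [ 0.3539 -0.2984  0.1049] h -20.0 L 48.0
6 x: -0.0038 0.026 0.0005 -0.0432 0.0 -0.0389 | mm 26.3 deg 3.33
   sim end q [-29.5  -7.9 -45.  -68.6 -23.1  -2.4] maxfrac 0.57 [4.5 1.2 0.6 1.4 0.7 2.3] err 3.1e-19
   p [ 0.4023 -0.1499  0.1199] h -0.0 L 48.0
8 x: -0.0101 0.0193 0.0074 -0.0487 0.0 -0.0438 | mm 23.0 deg 3.75
   sim end q [ -9.2  -4.7 -39.2 -64.4 -31.4  -0.6] maxfrac 0.33 [2.7 0.5 0.8 0.5 1.1 0.3] err 9.9e-23
   p [0.4621 0.0208 0.1403] h 30.0 L 48.0
6 x: -0.0186 0.0166 0.0208 -0.0432 0.0 -0.0389 | mm 32.5 deg 3.33
   sim end q [ 11.5   5.4 -29.1 -64.4 -30.8  -1.2] maxfrac 0.49 [3.9 1.8 1.8 0.3 0.5 0.2] err 7.1e-21
   p [0.5313 0.2019 0.1398] h 50.0 L 48.0
6 x: -0.0139 0.0056 0.0229 -0.0238 0.0 -0.0214 | mm 27.4 deg 1.83
   sim end q [ 22.6  17.8 -17.3 -65.3 -30.5  -0.2] maxfrac 0.28 [1.9 2.2 2.1 0.5 0.2 0.6] err 8.0e-30
   p [0.5953 0.3499 0.1099] h 61.0 L 48.0
4 x: 0.0102 -0.0001 0.0092 0.0 0.0 -0.0 | mm 13.7 deg 0.00
   sim end q [ 19.2  23.4 -17.6 -74.1 -31.   12.5] maxfrac 0.31 [0.9 1.4 0.1 2.2 0.2 3.2] err 1.3e-20
   p [0.5957 0.3497 0.0549] h 61.0 L 48.0
```

```bash
python3 - <<'E'
from kin2 import *
q=r.get_state()['joints'];R,p=cur();hx=np.array([np.cos(np.radians(-51.86)),np.sin(np.radians(-51.86)),0])
c0=np.array([.4325,-.3998])
def run(W,q):
    for cx,cy,tz,h,n in W: q=leg(q,*tg(cx,cy,tz,h,48),n)
    return q
cc=lambda d:tuple(c0-hx[:2]*d)
print('--1');run([(*cc(.03),.088,-42,4),(*cc(.06),.088,-25,4),(*cc(.12),.10,-18,4)],q)
E
```

```text
--1
4 x: 0.004 0.0006 -0.0066 -0.032 0.0001 -0.0283 | mm 7.7 deg 2.45
   sim end q [ -49.8    6.7  -36.7 -100.8   -5.9   16.1] maxfrac 1.48 [ 5.3  1.6  3.7 13.2  4.2 15.6] err 3.1e-20
   p [ 0.4154 -0.3777  0.0881] h -42.0 L 48.0
4 x: 0.0048 0.0023 -0.0053 -0.0551 -0.0 -0.0496 | mm 7.5 deg 4.25
   sim end q [-53.8   6.3 -36.9 -83.2 -21.2  12.9] maxfrac 0.74 [2.2 0.5 0.2 7.8 4.7 5.9] err 1.8e-22
   p [ 0.3975 -0.3536  0.088 ] h -25.0 L 48.0
4 x: 0.0065 0.0075 -0.0118 -0.0227 -0.0 -0.0204 | mm 15.4 deg 1.75
   sim end q [-55.9   1.  -40.6 -76.4 -28.   12.1] maxfrac 0.18 [0.7 1.3 1.  1.7 1.9 0.3] err 2.8e-29
   p [ 0.3605 -0.3059  0.1003] h -18.0 L 48.0
```

```bash
python3 - <<'E'
from kin2 import *
q=r.get_state()['joints'];hx=np.array([np.cos(np.radians(-51.86)),np.sin(np.radians(-51.86)),0])
c0=np.array([.4325,-.3998]);cc=lambda d:tuple(c0-hx[:2]*d)
for cx,cy,tz,h,n in [(*cc(.03),.089,-42,7),(*cc(.06),.089,-25,5),(*cc(.12),.105,-18,4)]: q=leg(q,*tg(cx,cy,tz,h,48),n)
E
```

```text
7 x: 0.0022 0.0004 -0.0038 -0.0183 0.0 -0.0162 | mm 4.4 deg 1.40
   sim end q [ -49.3    6.6  -36.6 -100.1   -5.5   15.1] maxfrac 0.87 [3.2 0.9 2.2 7.7 2.4 9.1] err 1.8e-18
   p [ 0.4156 -0.3778  0.0887] h -42.0 L 48.0
5 x: 0.0038 0.0019 -0.0044 -0.0441 0.0001 -0.0396 | mm 6.1 deg 3.40
   sim end q [-53.5   6.  -36.9 -82.7 -20.9  12.2] maxfrac 0.64 [1.8 0.4 0.2 6.8 3.8 5.5] err 2.1e-22
   p [ 0.3974 -0.3533  0.0893] h -25.0 L 48.0
4 x: 0.0058 0.0074 -0.0123 -0.0227 -0.0 -0.0205 | mm 15.5 deg 1.75
   sim end q [-54.8   0.2 -40.5 -75.  -27.4   9.7] maxfrac 0.19 [0.5 1.5 1.  2.  1.8 0.8] err 4.9e-30
   p [ 0.3605 -0.3062  0.1049] h -18.0 L 48.0
```

```bash
python3 -m inch '0.0022 0.0004 -0.0038 -0.0183 0 -0.0162 0.3; 0.0022 0.0004 -0.0038 -0.0183 0 -0.0162 0.3; 0.0022 0.0004 -0.0038 -0.0183 0 -0.0162 0.3; 0.0022 0.0004 -0.0038 -0.0183 0 -0.0162 0.3; 0.0022 0.0004 -0.0038 -0.0183 0 -0.0162 0.3; 0.0022 0.0004 -0.0038 -0.0183 0 -0.0162 0.3; 0.0022 0.0004 -0.0038 -0.0183 0 -0.0162 0.3; 0.0038 0.0019 -0.0044 -0.0441 0 -0.0396 0.3; 0.0038 0.0019 -0.0044 -0.0441 0 -0.0396 0.3; 0.0038 0.0019 -0.0044 -0.0441 0 -0.0396 0.3; 0.0038 0.0019 -0.0044 -0.0441 0 -0.0396 0.3; 0.0038 0.0019 -0.0044 -0.0441 0 -0.0396 0.3; 0.0058 0.0074 -0.0123 -0.0227 0 -0.0205 0.3; 0.0058 0.0074 -0.0123 -0.0227 0 -0.0205 0.3; 0.0058 0.0074 -0.0123 -0.0227 0 -0.0205 0.3; 0.0058 0.0074 -0.0123 -0.0227 0 -0.0205 0.3' 30; python3 - <<'E'
from kin2 import *
st();q=r.get_state()['joints']
for cx,cy,tz,h,n in [(.40,-.15,.125,3,6),(.46,.02,.14,30,7),(.53,.20,.14,50,7),(.5945,.3478,.11,61,6),(.5945,.3478,.06,61,4)]: q=leg(q,*tg(cx,cy,tz,h,48),n)
# chuck key & drill positions
ps=r.camera_params('scene');
for u,z in (((345,255),.01),((282,240),.02),((248,268),.02),((290,215),.06),((240,170),.25)):
    uv=cv2.undistortPoints(np.array([[u]],float),K(ps),ps['distortion'])[0,0];d=ps['R'].T@np.r_[uv,1];o=-ps['R'].T@ps['t'];print(u,z,(o+d*(z-o[2])/d[2]).round(3))
E
```

```text
time_s: 13.4
tcp_pos: [0.3607, -0.3046, 0.1047]
eef_rot: [179.9, 48.0, 162.1]
contact_force: [0.4, -0.3, -3.6]
gripper_width: 0.0441
t 13.4 q [-54.8   0.2 -40.5 -75.  -27.6   9.9] p [ 0.3607 -0.3046  0.1047] h -17.82 L 48.01 roll 0.06 F [ 0.42 -0.26 -3.63] M [1.09 3.34 0.02] w 0.0441
6 x: -0.0043 0.0268 -0.0002 -0.045 0.0001 -0.0408 | mm 27.1 deg 3.48
   sim end q [-32.2  -7.4 -43.8 -67.3 -27.7   0.1] maxfrac 0.53 [4.2 1.4 0.6 1.4 0.3 2.1] err 4.8e-19
   p [ 0.4021 -0.1499  0.125 ] h 3.0 L 48.0
7 x: -0.0113 0.0217 0.0094 -0.05 -0.0 -0.045 | mm 26.2 deg 3.85
   sim end q [ -9.1  -4.6 -39.3 -64.5 -31.3  -0.6] maxfrac 0.44 [3.5 0.4 0.7 0.4 0.7 0.3] err 9.8e-21
   p [0.4619 0.0212 0.1397] h 30.0 L 48.0
7 x: -0.0161 0.014 0.0178 -0.0371 -0.0 -0.0334 | mm 27.8 deg 2.86
   sim end q [ 11.5   5.4 -29.1 -64.3 -30.9  -1.3] maxfrac 0.42 [3.3 1.5 1.5 0.3 0.4 0.2] err 3.0e-22
   p [0.5318 0.2016 0.1401] h 50.0 L 48.0
6 x: -0.0139 0.0056 0.0229 -0.0237 -0.0 -0.0214 | mm 27.4 deg 1.83
   sim end q [ 22.6  17.8 -17.2 -65.2 -30.5  -0.3] maxfrac 0.28 [1.9 2.2 2.1 0.5 0.2 0.6] err 1.4e-29
   p [0.5958 0.3496 0.1101] h 61.0 L 48.0
4 x: 0.0093 0.0001 0.0084 -0.0001 -0.0 -0.0 | mm 12.5 deg 0.01
   sim end q [ 19.6  22.9 -17.6 -73.3 -30.9  11.3] maxfrac 0.28 [0.8 1.3 0.1 2.  0.2 2.9] err 3.0e-21
   p [0.5955 0.3498 0.0599] h 61.0 L 48.0
(345, 255) 0.01 [ 0.4   -0.064  0.01 ]
(282, 240) 0.02 [0.565 0.012 0.02 ]
(248, 268) 0.02 [0.576 0.138 0.02 ]
(290, 215) 0.06 [ 0.584 -0.047  0.06 ]
(240, 170) 0.25 [0.672 0.03  0.25 ]
```

```bash
python3 - <<'E'
from kin2 import *
ps=r.camera_params('scene');o=-ps['R'].T@ps['t']
def G(u,z):
    uv=cv2.undistortPoints(np.array([[u]],float),K(ps),ps['distortion'])[0,0];d=ps['R'].T@np.r_[uv,1];return (o+d*(z-o[2])/d[2]).round(3)
for n,u in dict(boxcorner=(213,266),boxbase_left=(140,311),boxtopcorner=(190,215),table_near=(238,243),table_right=(288,217)).items(): print(n,[G(u,z).tolist() for z in (0,.1,.2)])
for X in ((.095,.05),): pass
c,s=np.cos(np.radians(-28.8)),np.sin(np.radians(-28.8))
for a in ((.07,.12),(.07,-.12),(-.07,-.12),(-.07,.12)): print(.568+c*a[0]-s*a[1],.2996+s*a[0]+c*a[1])
E
```

```text
boxcorner [[0.666, 0.186, 0.0], [0.608, 0.217, 0.1], [0.549, 0.247, 0.2]]
boxbase_left [[0.713, 0.394, 0.0], [0.65, 0.404, 0.1], [0.587, 0.414, 0.2]]
boxtopcorner [[0.851, 0.108, 0.0], [0.775, 0.146, 0.1], [0.699, 0.184, 0.2]]
table_near [[0.666, 0.089, 0.0], [0.608, 0.129, 0.1], [0.55, 0.169, 0.2]]
table_right [[0.616, -0.071, 0.0], [0.563, -0.016, 0.1], [0.509, 0.039, 0.2]]
0.6871519084952763 0.3710340444181435
0.5715310267108645 0.16072044120761625
0.44884809150472366 0.22816595558185643
0.5644689732891354 0.4384795587923837
```

```bash
python3 - <<'E'
import cv2
a=cv2.imread("pics/g_scene.png")[130:360,0:310]
cv2.imwrite("pics/h.png",cv2.resize(a,None,fx=2.5,fy=2.5,interpolation=cv2.INTER_CUBIC))
E
```

```text
(no output)
```

View pics/h.png

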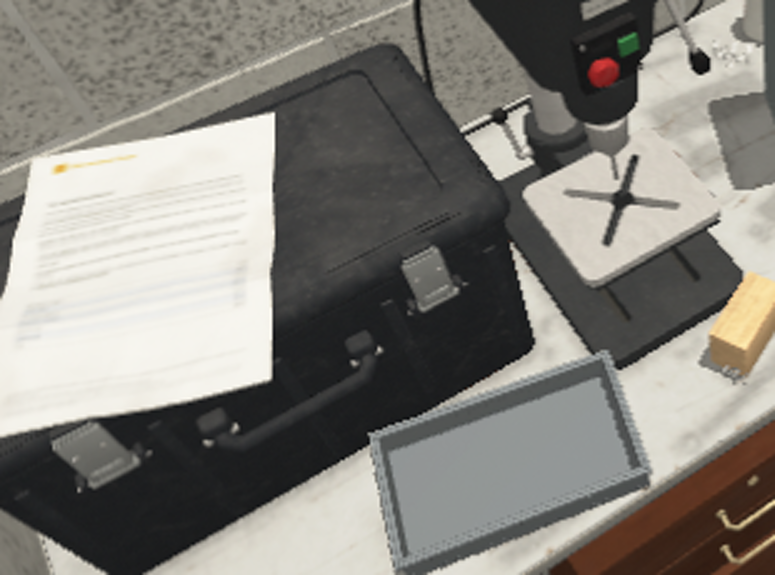

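```bash
python3 - <<'E'
from kin2 import *
q=r.get_state()['joints']
for cx,cy,tz,h,n in [(.40,-.15,.125,3,6),(.44,.03,.14,28,7),(.50,.20,.14,42,7),(.5861,.349,.105,45,7),(.5861,.349,.055,45,5)]: q=leg(q,*tg(cx,cy,tz,h,48),n)
E
```

```text
6 x: -0.0043 0.0268 -0.0002 -0.045 0.0001 -0.0408 | mm 27.1 deg 3.48
   sim end q [-32.2  -7.4 -43.8 -67.3 -27.7   0.1] maxfrac 0.53 [4.2 1.4 0.6 1.4 0.3 2.1] err 4.8e-19
   p [ 0.4021 -0.1499  0.125 ] h 3.0 L 48.0
7 x: -0.0095 0.0239 0.0073 -0.0463 -0.0 -0.0417 | mm 26.7 deg 3.57
   sim end q [ -3.7  -8.5 -42.5 -62.8 -26.1  -7.3] maxfrac 0.53 [4.2 0.2 0.2 0.7 0.4 1.2] err 3.6e-29
   p [0.4422 0.0308 0.1402] h 28.0 L 48.0
7 x: -0.0138 0.0155 0.0154 -0.026 -0.0 -0.0234 | mm 25.8 deg 2.00
   sim end q [ 20.3   0.  -35.5 -62.4 -18.1 -13.9] maxfrac 0.53 [4.2 1.3 1.2 0.2 1.8 1.3] err 3.9e-26
   p [0.5014 0.2013 0.1398] h 42.0 L 48.0
7 x: -0.0121 0.0071 0.0209 -0.0055 -0.0 -0.005 | mm 25.2 deg 0.43
   sim end q [ 32.9  14.7 -23.7 -64.4 -10.  -17.7] maxfrac 0.28 [2.  2.2 1.8 1.  1.4 1.5] err 1.4e-21
   p [0.5876 0.3509 0.1048] h 45.0 L 48.0
5 x: 0.0074 -0.0 0.0066 -0.0 -0.0001 0.0001 | mm 9.9 deg 0.01
   sim end q [ 23.3  20.2 -22.8 -85.9 -16.   10.6] maxfrac 0.57 [2.  1.2 0.5 4.7 1.2 6. ] err 3.5e-28
   p [0.5875 0.3507 0.0552] h 45.0 L 48.0
```

```bash
python3 -m inch '-0.0043 0.0268 -0.0002 -0.045 0 -0.0408 0.3; -0.0043 0.0268 -0.0002 -0.045 0 -0.0408 0.3; -0.0043 0.0268 -0.0002 -0.045 0 -0.0408 0.3; -0.0043 0.0268 -0.0002 -0.045 0 -0.0408 0.3; -0.0043 0.0268 -0.0002 -0.045 0 -0.0408 0.3; -0.0043 0.0268 -0.0002 -0.045 0 -0.0408 0.3; -0.0095 0.0239 0.0073 -0.0463 0 -0.0417 0.3; -0.0095 0.0239 0.0073 -0.0463 0 -0.0417 0.3; -0.0095 0.0239 0.0073 -0.0463 0 -0.0417 0.3; -0.0095 0.0239 0.0073 -0.0463 0 -0.0417 0.3; -0.0095 0.0239 0.0073 -0.0463 0 -0.0417 0.3; -0.0095 0.0239 0.0073 -0.0463 0 -0.0417 0.3; -0.0095 0.0239 0.0073 -0.0463 0 -0.0417 0.3; -0.0138 0.0155 0.0154 -0.026 0 -0.0234 0.3; -0.0138 0.0155 0.0154 -0.026 0 -0.0234 0.3; -0.0138 0.0155 0.0154 -0.026 0 -0.0234 0.3; -0.0138 0.0155 0.0154 -0.026 0 -0.0234 0.3; -0.0138 0.0155 0.0154 -0.026 0 -0.0234 0.3; -0.0138 0.0155 0.0154 -0.026 0 -0.0234 0.3; -0.0138 0.0155 0.0154 -0.026 0 -0.0234 0.3'; python3 - <<'E'
from kin2 import *
st();q=r.get_state()['joints']
im=r.capture('scene');cv2.imwrite('pics/i_scene.png',im[:,:,::-1])
for cx,cy,tz,h,n in [(.5861,.349,.105,45,7),(.5861,.349,.055,45,5)]: q=leg(q,*tg(cx,cy,tz,h,48),n)
E
```

```text
time_s: 15.07
tcp_pos: [0.5024, 0.2022, 0.1384]
eef_rot: [180.0, 47.9, -137.9]
contact_force: [0.1, -0.1, -3.5]
gripper_width: 0.0441
t 15.07 q [ 20.3   0.3 -35.3 -62.5 -18.1 -13.7] p [0.5024 0.2022 0.1384] h 42.07 L 47.89 roll 0.0 F [ 0.1  -0.14 -3.47] M [-2.41  2.6  -0.07] w 0.0441
7 x: -0.0121 0.0071 0.0206 -0.0054 -0.0003 -0.0049 | mm 24.9 deg 0.42
   sim end q [ 32.7  14.7 -23.6 -64.6 -10.1 -17.5] maxfrac 0.27 [2.  2.1 1.8 1.  1.4 1.4] err 9.2e-22
   p [0.588  0.3505 0.1048] h 45.0 L 48.0
5 x: 0.0074 0.0001 0.0066 -0.0 0.0 0.0 | mm 9.9 deg 0.00
   sim end q [ 23.3  20.1 -22.8 -85.9 -16.   10.6] maxfrac 0.57 [2.  1.2 0.5 4.6 1.2 5.9] err 1.3e-28
   p [0.5875 0.3507 0.0553] h 45.0 L 48.0
```

View pics/i_scene.png

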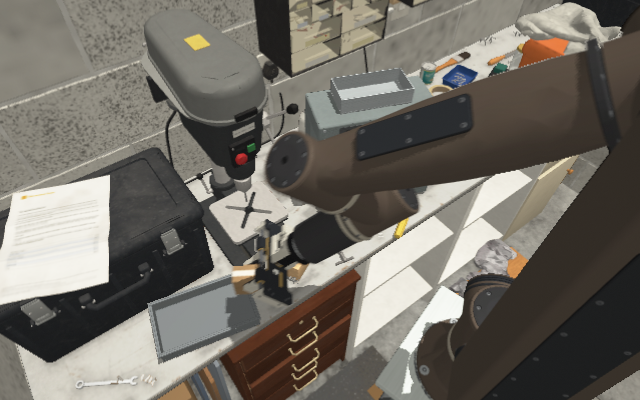

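```bash
python3 - <<'E'
from kin2 import *
def pts(q):
    a1,d,z1,l2x,l2,l3,e3,o4y,o4z,o5y,o5z,lt=k
    A=E('z',q[0])@E('y',q[1]-q[2]);A4=A@E('x',-q[3]);B=A4@E('y',-q[4])
    e=E('z',q[0])@(np.array([a1,d,z1])+E('y',q[1])@[l2x,0,l2]);w=e+A@[l3,0,e3];w2=w+A4@[0,o4y,0];w3=w2+B@[0,o5y,0];return [x.round(3) for x in (e,w,w2,w3)]
ps=r.camera_params('scene');
for q in (r.get_state()['joints'],[32.7,14.7,-23.6,-64.6,-10.1,-17.5],[23.3,20.1,-22.8,-85.9,-16,10.6]):
    P=pts(q);print(P);print(proj(ps,P).round(0).tolist())
o=-ps['R'].T@ps['t']
def G(u,z):
    uv=cv2.undistortPoints(np.array([[u]],float),K(ps),ps['distortion'])[0,0];d=ps['R'].T@np.r_[uv,1];return (o+d*(z-o[2])/d[2]).round(3)
print([G((246,211),z).tolist() for z in (.05,.1,.15)],[G((245,190),z).tolist() for z in (.1,.15,.2)])
E
```

```text
[array([0.006, 0.002, 0.801]), array([0.359, 0.133, 0.53 ]), array([0.328, 0.075, 0.461]), array([0.297, 0.016, 0.392])]
[[695.0, 68.0], [312.0, 174.0], [346.0, 190.0], [376.0, 204.0]]
[array([0.13 , 0.083, 0.781]), array([0.435, 0.279, 0.493]), array([0.412, 0.215, 0.425]), array([0.389, 0.152, 0.358])]
[[523.0, 78.0], [215.0, 221.0], [258.0, 229.0], [293.0, 235.0]]
[array([0.191, 0.082, 0.764]), array([0.502, 0.216, 0.448]), array([0.445, 0.184, 0.378]), array([0.388, 0.152, 0.308])]
[[463.0, 70.0], [220.0, 196.0], [259.0, 224.0], [295.0, 249.0]]
[[0.698, 0.016, 0.05], [0.666, 0.041, 0.1], [0.634, 0.065, 0.15]] [[0.722, -0.012, 0.1], [0.686, 0.015, 0.15], [0.651, 0.042, 0.2]]
```

```bash
python3 -m inch '-0.0121 0.0071 0.0206 -0.0054 -0.0003 -0.0049 0.3; -0.0121 0.0071 0.0206 -0.0054 -0.0003 -0.0049 0.3; -0.0121 0.0071 0.0206 -0.0054 -0.0003 -0.0049 0.3; -0.0121 0.0071 0.0206 -0.0054 -0.0003 -0.0049 0.3; -0.0121 0.0071 0.0206 -0.0054 -0.0003 -0.0049 0.3; -0.0121 0.0071 0.0206 -0.0054 -0.0003 -0.0049 0.3; -0.0121 0.0071 0.0206 -0.0054 -0.0003 -0.0049 0.3; 0.0074 0.0001 0.0066 0 0 0 0.3; 0.0074 0.0001 0.0066 0 0 0 0.3; 0.0074 0.0001 0.0066 0 0 0 0.3; 0.0074 0.0001 0.0066 0 0 0 0.3; 0.0074 0.0001 0.0066 0 0 0 0.3; 0 0 0 0 0 0 0.3'; python3 - <<'E'
from kin2 import *
st();q=r.get_state()['joints']
im=r.capture('scene');cv2.imwrite('pics/j_scene.png',cv2.resize(im[200:380,100:360,::-1],None,fx=3,fy=3))
q=leg(q,*tg(.5861,.349,.0435,45,48),6)
E
```

```text
time_s: 16.2
tcp_pos: [0.5871, 0.3479, 0.0526]
eef_rot: [179.9, 47.8, -135.3]
contact_force: [-0.5, -0.4, -4.9]
gripper_width: 0.0437
t 16.2 q [ 23.   20.3 -22.8 -86.  -16.   10.9] p [0.5871 0.3479 0.0526] h 44.81 L 47.84 roll 0.05 F [-0.51 -0.42 -4.88] M [-2.63  2.65 -0.06] w 0.0437
6 x: 0.001 0.0004 0.0013 -0.0004 -0.0005 -0.0006 | mm 1.7 deg 0.05
   sim end q [ 21.2  21.6 -23.  -90.4 -17.4  16.9] maxfrac 0.1 [0.3 0.2 0.  0.7 0.2 1. ] err 5.5e-25
   p [0.5874 0.3506 0.0433] h 45.0 L 48.0
```

View pics/j_scene.png

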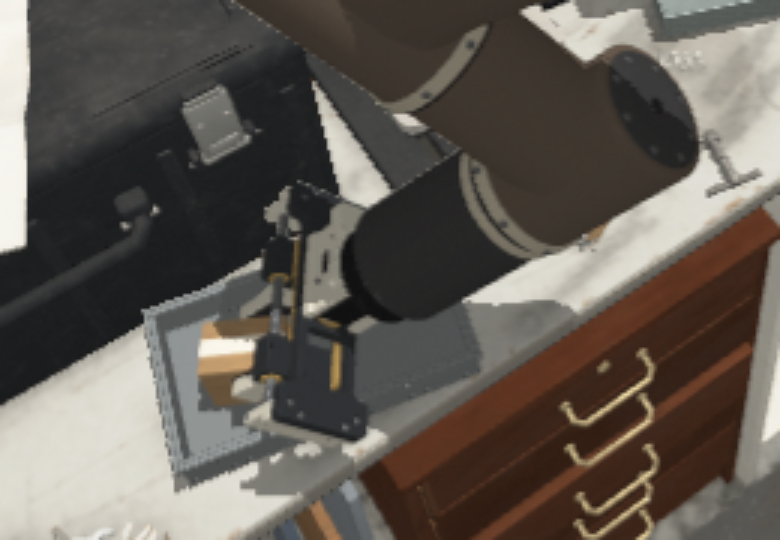

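```bash
python3 -m inch '0.0011 0 0.001 0 0 0 0.3; 0.0011 0 0.001 0 0 0 0.3; 0.0011 0 0.001 0 0 0 0.3; 0.0011 0 0.001 0 0 0 0.3; 0.0011 0 0.001 0 0 0 0.3; 0 0 0 0 0 0 0.3; 0 0 0 0 0 0 0.3'; python3 lg.py
```

```text
time_s: 16.83
tcp_pos: [0.5882, 0.3488, 0.0483]
eef_rot: [-179.8, 48.1, -135.0]
contact_force: [-0.4, 0.8, -3.2]
gripper_width: 0.044
t 16.83 q [ 21.9  21.  -22.9 -88.6 -16.8  14.5] p [0.5882 0.3488 0.0483] h 44.74 L 48.05 roll -0.11 F [-0.37  0.84 -3.2 ] M [-2.46  2.61 -0.  ] w 0.044
```

```bash
for i in 1 2 3; do python3 -m inch '0.0009 0 0.0008 0 0 0 0.3; 0.0004 0 0.0004 0 0 0 0.3; 0 0 0 0 0 0 0.3' >/dev/null; python3 lg.py; done; python3 -c "
from kin2 import *
print(fk(r.get_state()['joints'],k)[1])"
```

```text
t 17.08 q [ 21.5  21.2 -22.9 -89.3 -17.   15.4] p [0.5882 0.3488 0.0463] h 44.74 L 48.05 roll -0.11 F [ 0.17 -0.22 -3.79] M [-2.51  2.58 -0.08] w 0.0438
t 17.33 q [ 21.2  21.4 -23.  -90.  -17.3  16.3] p [0.5882 0.3488 0.0445] h 44.74 L 48.04 roll -0.1 F [-0.56  0.18 -4.15] M [-2.52  2.6   0.06] w 0.044
t 17.58 q [ 20.9  21.6 -23.  -90.6 -17.5  17.2] p [0.5886 0.349  0.0439] h 44.73 L 48.14 roll -0.12 F [-3.07 -2.67  3.81] M [-1.68  1.99  0.14] w 0.0441
[0.58937981 0.34872146 0.04418034]
```

```bash
python3 -m inch '0 0 0 0 0 0 0.45; 0 0 0 0 0 0 0.62; 0 0 0 0 0 0 0.62; 0 0 0 0 0 0 0.62' >/dev/null; python3 - <<'E'
from kin2 import *
st();q=r.get_state()['joints']
im=r.capture('wrist');cv2.imwrite('pics/l_wrist.png',im[:,:,::-1])
for cx,cy,tz,h,n in [(.56,.32,.075,45,4),(.50,.21,.12,45,5),(.43,.03,.13,25,7),(.38,-.16,.12,0,7)]: q=leg(q,*tg(cx,cy,tz,h,48),n)
E
```

```text
t 17.92 q [ 21.   21.7 -23.  -90.6 -17.5  17.2] p [0.5886 0.3491 0.0432] h 44.73 L 48.09 roll -0.12 F [ 0.29  0.27 -0.69] M [-1.67  1.83  0.01] w 0.0532
4 x: 0.0007 0.0001 -0.0125 -0.0009 0.0004 -0.0001 | mm 12.5 deg 0.06
   sim end q [ 22.9  15.7 -26.1 -81.8 -16.4   6.7] maxfrac 0.27 [0.6 1.5 0.8 2.3 0.3 2.8] err 4.3e-30
   p [0.5614 0.3216 0.0749] h 45.0 L 48.0
5 x: 0.0094 -0.0071 -0.0239 0.0 -0.0 0.0 | mm 26.6 deg 0.00
   sim end q [ 15.    3.8 -34.  -70.1 -23.3  -0.4] maxfrac 0.3 [1.9 2.4 1.8 2.5 1.7 1.5] err 4.2e-29
   p [0.5015 0.2114 0.1199] h 45.0 L 48.0
7 x: 0.0146 -0.0149 -0.0184 0.0371 -0.0 0.0334 | mm 27.8 deg 2.86
   sim end q [ -1.1  -9.5 -44.9 -64.  -21.3  -9.5] maxfrac 0.3 [2.4 2.2 1.6 1.7 0.4 2.3] err 1.4e-21
   p [0.4318 0.031  0.1302] h 25.0 L 48.0
7 x: 0.0103 -0.0249 -0.0092 0.0463 -0.0 0.0417 | mm 28.5 deg 3.57
   sim end q [-35.8  -8.4 -45.4 -68.5 -27.8   1.7] maxfrac 0.63 [5.  0.3 0.1 0.7 1.  1.6] err 1.0e-27
   p [ 0.382  -0.1602  0.1197] h -0.0 L 48.0
```

View pics/l_wrist.png

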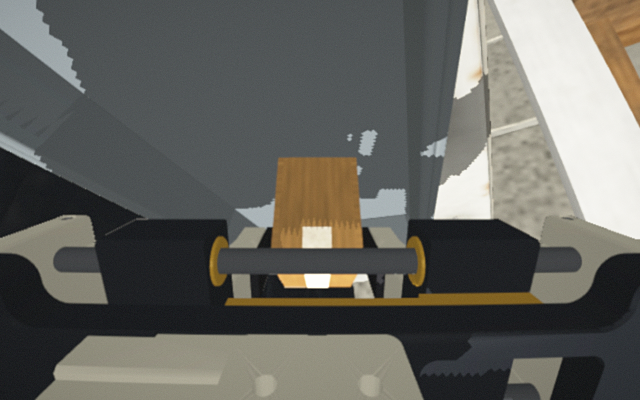

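The carton stands level in the tote at (318,220), with clear gaps to both fingers. I'll retreat along the same route.

```bash
python3 -m inch '0.0007 0.0001 -0.0125 0 0.0004 0 0.62; 0.0007 0.0001 -0.0125 0 0.0004 0 0.62; 0.0007 0.0001 -0.0125 0 0.0004 0 0.62; 0.0007 0.0001 -0.0125 0 0 0 0.62; 0.0094 -0.0071 -0.0239 0 0 0 0.75; 0.0094 -0.0071 -0.0239 0 0 0 0.75; 0.0094 -0.0071 -0.0239 0 0 0 0.75; 0.0094 -0.0071 -0.0239 0 0 0 0.75; 0.0094 -0.0071 -0.0239 0 0 0 0.75; 0.0146 -0.0149 -0.0184 0.0371 0 0.0334 0.75; 0.0146 -0.0149 -0.0184 0.0371 0 0.0334 0.75; 0.0146 -0.0149 -0.0184 0.0371 0 0.0334 0.75; 0.0146 -0.0149 -0.0184 0.0371 0 0.0334 0.75; 0.0146 -0.0149 -0.0184 0.0371 0 0.0334 0.75; 0.0146 -0.0149 -0.0184 0.0371 0 0.0334 0.75; 0.0146 -0.0149 -0.0184 0.0371 0 0.0334 0.75' >/dev/null; python3 - <<'E'
from kin2 import *
st();q=r.get_state()['joints']
im=r.capture('scene');cv2.imwrite('pics/m_scene.png',im[:,:,::-1])
hx=lambda h:np.array([np.cos(np.radians(h)),np.sin(np.radians(h))])
B=np.array([.4904,-.319]);hB=-57.6
q1=leg(q,*tg(.385,-.12,.12,-10,48),6)
q2=leg(q1,*goal(*(B-hx(-37)*.13),.1,-30,48),5)
print("options for B")
for dh in (3,5,7,9,12):
  for L in (42,44,46,48):
    for dx in (-.012,-.06):
      R,p=goal(*(B+hx(hB+dh)*dx),.082,hB+dh,L);print(dh,L,dx,[x.round(0).tolist() for x in sol(R,p)])
E
```

```text
t 19.3 q [ -0.5 -10.  -45.3 -63.7 -20.6 -10.2] p [0.4292 0.0304 0.1301] h 24.57 L 48.05 roll -0.12 F [-0.15 -0.05 -0.12] M [-1.04  2.27 -0.05] w 0.0656
6 x: 0.009 -0.0238 -0.0075 0.0748 0.0003 0.0677 | mm 26.5 deg 5.78
   sim end q [-16.5 -12.3 -50.8 -76.3  -5.9  -9.6] maxfrac 1.17 [ 5.4  1.7  2.7  5.3  8.5 12.3] err 1.3e-02
   p [ 0.3884 -0.1234  0.111 ] h -9.0 L 50.4
5 x: -0.0027 -0.0232 0.0103 0.0555 0.0078 0.0457 | mm 25.5 deg 4.14
   sim end q [-44.2  -1.  -45.7 -99.7 -10.7  19.5] maxfrac 1.22 [ 9.8  2.9  1.7  6.8  4.1 10.5] err 6.4e-20
   p [ 0.3989 -0.2476  0.087 ] h -30.0 L 48.0
options for B
3 42 -0.012 []
3 42 -0.06 []
3 44 -0.012 []
3 44 -0.06 []
3 46 -0.012 []
3 46 -0.06 []
3 48 -0.012 []
3 48 -0.06 []
5 42 -0.012 []
5 42 -0.06 []
5 44 -0.012 []
5 44 -0.06 []
5 46 -0.012 []
5 46 -0.06 []
5 48 -0.012 []
5 48 -0.06 []
7 42 -0.012 [[-53.0, 13.0, -54.0, -174.0, -19.0, 86.0]]
7 42 -0.06 []
7 44 -0.012 []
7 44 -0.06 []
7 46 -0.012 []
7 46 -0.06 []
7 48 -0.012 []
7 48 -0.06 []
9 42 -0.012 [[-54.0, 13.0, -52.0, -167.0, -17.0, 82.0]]
9 42 -0.06 []
9 44 -0.012 [[-55.0, 14.0, -54.0, -169.0, -22.0, 84.0]]
9 44 -0.06 []
9 46 -0.012 [[-55.0, 15.0, -56.0, -170.0, -27.0, 86.0]]
9 46 -0.06 []
9 48 -0.012 [[-55.0, 16.0, -58.0, -171.0, -32.0, 87.0]]
9 48 -0.06 []
12 42 -0.012 [[-46.0, 11.0, -37.0, -132.0, -0.0, 42.0], [-53.0, 12.0, -44.0, -150.0, -9.0, 65.0]]
12 42 -0.06 [[-54.0, 8.0, -50.0, -151.0, -12.0, 68.0]]
12 44 -0.012 [[-55.0, 13.0, -49.0, -157.0, -17.0, 75.0]]
12 44 -0.06 [[-57.0, 10.0, -55.0, -156.0, -20.0, 76.0]]
12 46 -0.012 [[-56.0, 14.0, -53.0, -161.0, -23.0, 79.0]]
12 46 -0.06 [[-58.0, 11.0, -58.0, -159.0, -26.0, 80.0]]
12 48 -0.012 [[-57.0, 16.0, -55.0, -163.0, -29.0, 82.0]]
12 48 -0.06 []
```

View pics/m_scene.png

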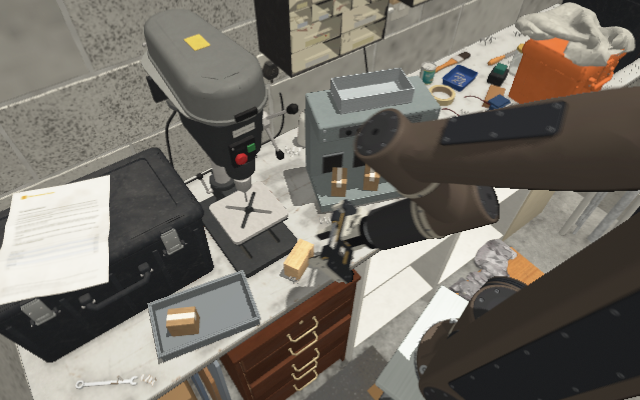

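```bash
python3 - <<'E'
from kin2 import *
q=r.get_state()['joints']
hx=lambda h:np.array([np.cos(np.radians(h)),np.sin(np.radians(h))])
B=np.array([.4904,-.319]);hB=-57.6;h=hB+12;n_=np.array([-hx(h)[1],hx(h)[0]])
q=leg(q,*tg(.40,-.13,.12,3,48),6)
q=leg(q,*goal(*(B-hx(h)*.11),.10,-22,48),6)
q=leg(q,*goal(*(B-hx(h)*.085),.082,-36,46),5)
q=leg(q,*goal(*(B-hx(h)*.065-n_*.002),.08,h,45),5)
q=leg(q,*goal(*(B-hx(h)*.026-n_*.002),.08,h,45),4)
q=leg(q,*goal(*(B-hx(h)*.026-n_*.0144),.08,h,45),6)
q=leg(q,*goal(*(B-hx(h)*.012-n_*.0034),.082,h,45),5)
E
```

```text
6 x: 0.0086 -0.0244 -0.0071 0.0461 0.0001 0.0421 | mm 26.8 deg 3.58
   sim end q [-27.7  -8.5 -45.4 -68.3 -24.1  -1.9] maxfrac 0.57 [4.6 0.3 0.1 0.9 0.6 1.5] err 2.6e-27
   p [ 0.4023 -0.1301  0.1201] h 3.0 L 48.0
6 x: -0.0003 -0.0187 0.0085 0.054 0.0 0.0487 | mm 20.5 deg 4.17
   sim end q [-41.4   1.6 -42.4 -91.5 -14.3  14.7] maxfrac 0.53 [3.8 1.7 0.6 5.6 2.9 5.5] err 2.0e-19
   p [ 0.4264 -0.2455  0.0873] h -22.0 L 48.0
5 x: -0.0005 -0.0023 0.006 0.0358 0.0069 0.0333 | mm 6.4 deg 2.83
   sim end q [ -51.9    6.5  -46.6 -124.9  -13.9   46.9] maxfrac 1.17 [ 4.6  1.4  2.6 10.5  2.7 12.2] err 2.2e-19
   p [ 0.4421 -0.2666  0.0687] h -36.0 L 46.0
5 x: -0.0024 -0.0012 0.003 0.0239 0.0035 0.0235 | mm 4.0 deg 1.93
   sim end q [ -58.    10.6  -57.1 -157.6  -23.6   78.2] maxfrac 0.67 [2.1 0.9 2.3 6.8 2.2 7. ] err 2.7e-19
   p [ 0.4529 -0.2834  0.0668] h -45.6 L 45.0
4 x: -0.0069 -0.0 0.007 0.0 0.0 -0.0 | mm 9.8 deg 0.00
   sim end q [ -56.5   13.1  -52.8 -158.8  -21.7   77.9] maxfrac 0.11 [0.4 0.6 1.1 0.4 0.5 0.1] err 1.2e-19
   p [ 0.4804 -0.3115  0.0665] h -45.6 L 45.0
6 x: 0.0 -0.0021 -0.0 0.0 0.0 -0.0 | mm 2.1 deg 0.00
   sim end q [ -57.8   12.5  -51.1 -153.9  -19.8   73.9] maxfrac 0.08 [0.2 0.1 0.3 0.8 0.3 0.7] err 1.7e-29
   p [ 0.4714 -0.3203  0.0665] h -45.6 L 45.0
5 x: -0.0022 0.0022 0.0017 0.0 0.0 -0.0 | mm 3.5 deg 0.00
   sim end q [ -56.1   13.5  -50.7 -158.   -20.    76.6] maxfrac 0.08 [0.3 0.2 0.1 0.8 0.1 0.6] err 1.9e-27
   p [ 0.4889 -0.3225  0.0683] h -45.6 L 45.0
```

```bash
python3 -m inch '0.0086 -0.0244 -0.0071 0.0461 0.0001 0.0421 0.75; 0.0086 -0.0244 -0.0071 0.0461 0.0001 0.0421 0.75; 0.0086 -0.0244 -0.0071 0.0461 0.0001 0.0421 0.75; 0.0086 -0.0244 -0.0071 0.0461 0.0001 0.0421 0.75; 0.0086 -0.0244 -0.0071 0.0461 0.0001 0.0421 0.75; 0.0086 -0.0244 -0.0071 0.0461 0.0001 0.0421 0.75; -0.0003 -0.0187 0.0085 0.054 0 0.0487 0.75; -0.0003 -0.0187 0.0085 0.054 0 0.0487 0.75; -0.0003 -0.0187 0.0085 0.054 0 0.0487 0.75; -0.0003 -0.0187 0.0085 0.054 0 0.0487 0.75; -0.0003 -0.0187 0.0085 0.054 0 0.0487 0.75; -0.0003 -0.0187 0.0085 0.054 0 0.0487 0.75' >/dev/null; python3 - <<'E'
from kin2 import *
st();q=r.get_state()['joints']
hx=lambda h:np.array([np.cos(np.radians(h)),np.sin(np.radians(h))])
B=np.array([.4904,-.319]);hB=-57.6;h=hB+12;n_=np.array([-hx(h)[1],hx(h)[0]])
q=leg(q,*goal(*(B-hx(h)*.085),.082,-36,46),7)
q=leg(q,*goal(*(B-hx(h)*.065-n_*.002),.08,h,45),5)
E
```

```text
t 20.35 q [-40.5   1.8 -42.1 -91.7 -13.9  14.5] p [ 0.4316 -0.2426  0.0873] h -21.74 L 48.0 roll 0.05 F [ 0.29  1.36 -0.08] M [0.97 2.35 0.09] w 0.0656
7 x: 0.0 -0.0022 0.0039 0.026 0.005 0.0241 | mm 4.5 deg 2.05
   sim end q [ -51.7    6.5  -46.5 -124.7  -13.7   46.6] maxfrac 0.84 [3.4 1.  2.  7.5 2.  8.9] err 6.7e-20
   p [ 0.442  -0.2662  0.0688] h -36.0 L 46.0
5 x: -0.0024 -0.0013 0.0031 0.0239 0.0034 0.0235 | mm 4.1 deg 1.93
   sim end q [ -58.1   10.6  -57.1 -157.6  -23.6   78.2] maxfrac 0.68 [2.2 0.9 2.3 6.8 2.2 7.1] err 2.5e-19
   p [ 0.4528 -0.2836  0.0665] h -45.6 L 45.0
```

```bash
python3 -m inch '0 -0.0022 0.0039 0.026 0.005 0.0241 0.75; 0 -0.0022 0.0039 0.026 0.005 0.0241 0.75; 0 -0.0022 0.0039 0.026 0.005 0.0241 0.75; 0 -0.0022 0.0039 0.026 0.005 0.0241 0.75; 0 -0.0022 0.0039 0.026 0.005 0.0241 0.75; 0 -0.0022 0.0039 0.026 0.005 0.0241 0.75; 0 -0.0022 0.0039 0.026 0.005 0.0241 0.75; -0.0024 -0.0013 0.0031 0.0239 0.0034 0.0235 0.75; -0.0024 -0.0013 0.0031 0.0239 0.0034 0.0235 0.75; -0.0024 -0.0013 0.0031 0.0239 0.0034 0.0235 0.75; -0.0024 -0.0013 0.0031 0.0239 0.0034 0.0235 0.75; -0.0024 -0.0013 0.0031 0.0239 0.0034 0.0235 0.75; 0 0 0 0 0 0 0.75' >/dev/null; python3 - <<'E'
from kin2 import *
st();q=r.get_state()['joints']
im=r.capture('wrist');cv2.imwrite('pics/n_wrist.png',im[:,:,::-1])
hx=lambda h:np.array([np.cos(np.radians(h)),np.sin(np.radians(h))])
B=np.array([.4904,-.319]);hB=-57.6;h=hB+12;n_=np.array([-hx(h)[1],hx(h)[0]])
q=leg(q,*goal(*(B-hx(h)*.026-n_*.002),.08,h,45),4)
q=leg(q,*goal(*(B-hx(h)*.026-n_*.0144),.08,h,45),6)
E
```

```text
t 21.43 q [ -58.1   10.5  -57.1 -157.3  -23.4   77.9] p [ 0.452  -0.2823  0.0657] h -45.61 L 44.88 roll 0.04 F [-0.16  1.17 -1.01] M [ 1.71  1.78 -0.03] w 0.0658
4 x: -0.0073 0.0001 0.0071 -0.0 -0.0005 -0.0003 | mm 10.2 deg 0.03
   sim end q [ -56.5   13.   -52.8 -158.7  -21.6   77.8] maxfrac 0.11 [0.4 0.7 1.1 0.4 0.5 0.1] err 2.7e-19
   p [ 0.4801 -0.3116  0.0666] h -45.6 L 45.0
6 x: 0.0 -0.002 -0.0 -0.0 -0.0 0.0 | mm 2.0 deg 0.00
   sim end q [ -57.7   12.5  -51.1 -154.   -19.8   74. ] maxfrac 0.08 [0.2 0.1 0.3 0.8 0.3 0.7] err 1.3e-29
   p [ 0.4716 -0.32    0.0666] h -45.6 L 45.0
```

View pics/n_wrist.png

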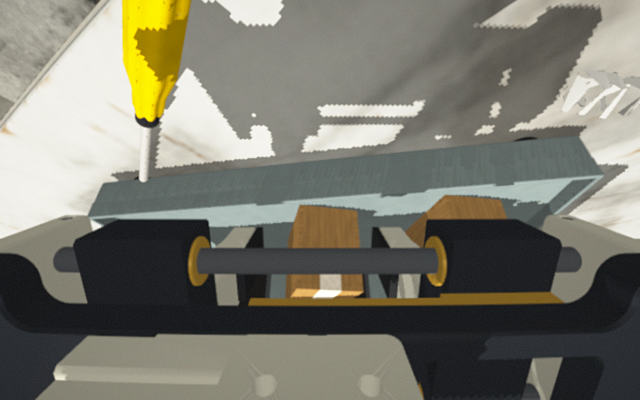

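B sits skewed between the fingers at about (325,250). I'll go in and nudge its front end sideways so it squares up to the jaws.

```bash
python3 -m inch '-0.0073 0.0001 0.0071 0 0 0 0.75; -0.0073 0.0001 0.0071 0 0 0 0.75; -0.0073 0.0001 0.0071 0 0 0 0.75; -0.0073 0.0001 0.0071 0 0 0 0.75; 0 -0.002 0 0 0 0 0.75; 0 -0.002 0 0 0 0 0.75; 0 -0.002 0 0 0 0 0.75; 0 -0.002 0 0 0 0 0.75; 0 -0.002 0 0 0 0 0.75; 0 -0.002 0 0 0 0 0.75; 0 0 0 0 0 0 0.75'; python3 - <<'E'
from kin2 import *
st()
im=r.capture('wrist');cv2.imwrite('pics/o_wrist.png',im[:,:,::-1])
im=r.capture('scene');cv2.imwrite('pics/o_scene.png',cv2.resize(im[90:210,290:450,::-1],None,fx=5,fy=5,interpolation=cv2.INTER_CUBIC))
E
```

```text
time_s: 22.4
tcp_pos: [0.4723, -0.3194, 0.067]
eef_rot: [180.0, 45.0, 134.5]
contact_force: [-0.3, 0.1, -0.7]
gripper_width: 0.0657
t 22.4 q [ -57.6   12.3  -50.8 -153.4  -19.3   73.3] p [ 0.4723 -0.3194  0.067 ] h -45.48 L 44.99 roll 0.0 F [-0.29  0.14 -0.68] M [1.56 1.63 0.01] w 0.0657
```

View pics/o_wrist.png

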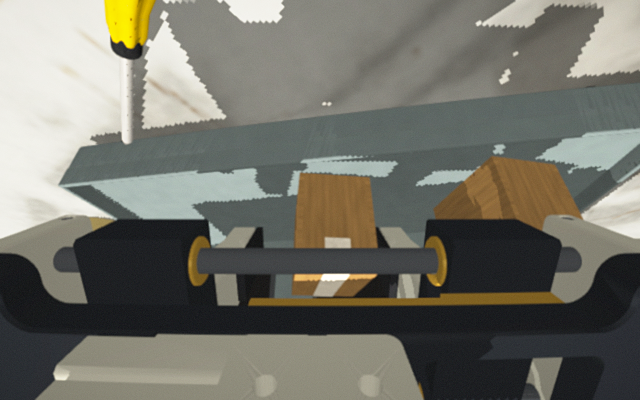

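View pics/o_scene.png

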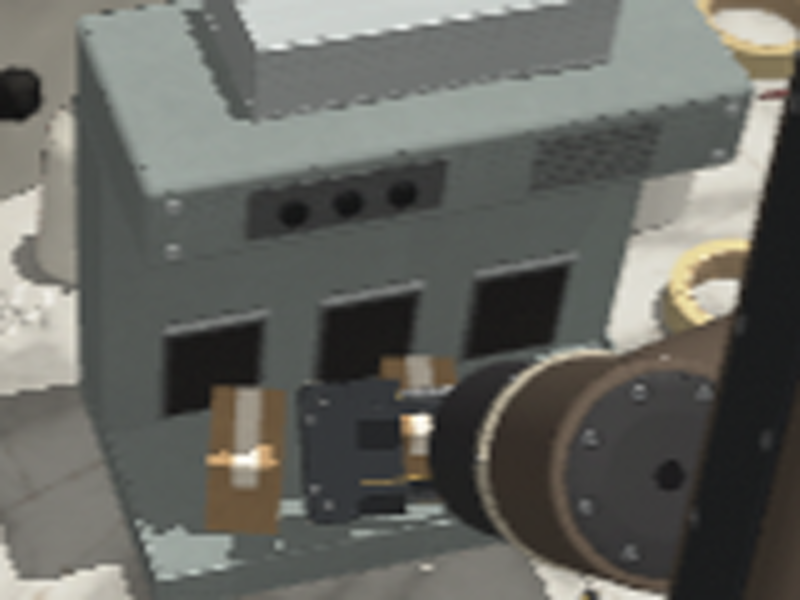

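```bash
python3 -m inch '0 -0.001 0 0 0 0 0.75; 0 -0.001 0 0 0 0 0.75; 0 0.004 0 0 0 0 0.75; 0 0.004 0 0 0 0 0.75; -0.002 0.004 0.0016 0 0 0 0.75; -0.0026 0 0.0022 0 0 0 0.75; -0.0026 0 0.0022 0 0 0 0.75; -0.0026 0 0.0022 0 0 0 0.75; 0 0 0 0 0 0 0.6; 0 0 0 0 0 0 0.4; 0 0 0 0 0 0 0.3; 0 0 0 0 0 0 0.3; 0 0 0 0 0 0 0.3; 0 0 0 0 0 0 0.3' 20; python3 lg.py;python3 - <<'E'
from kin2 import *
R,p=cur(); leg(r.get_state()['joints'],R,p+[0,0,.014],4)
im=r.capture('wrist');cv2.imwrite('pics/p_wrist.png',im[:,:,::-1])
E
```

```text
time_s: 23.67
tcp_pos: [0.4887, -0.3213, 0.0681]
eef_rot: [180.0, 45.0, 134.5]
contact_force: [0.1, 0.3, 0.2]
gripper_width: 0.0459
t 23.67 q [ -56.1   13.3  -50.5 -157.3  -19.8   76.1] p [ 0.4887 -0.3213  0.0681] h -45.46 L 44.98 roll 0.01 F [0.11 0.3  0.2 ] M [ 1.36  1.69 -0.18] w 0.0459
4 x: -0.0024 0.0002 -0.0024 -0.0 -0.0 -0.0 | mm 3.4 deg 0.00
   sim end q [ -54.8   10.8  -47.8 -153.3  -14.7   70.6] maxfrac 0.15 [0.4 0.6 0.8 1.2 1.3 1.6] err 2.0e-21
   p [ 0.4887 -0.3212  0.082 ] h -45.5 L 45.0
```

View pics/p_wrist.png

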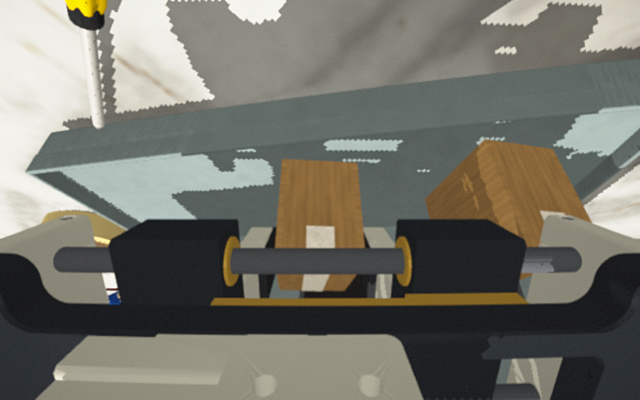

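```bash
python3 -m inch '0 0 0 0 0 0 0.3; 0 0 0 0 0 0 0.3; -0.0024 0.0002 -0.0024 0 0 0 0.3; -0.0024 0.0002 -0.0024 0 0 0 0.3; -0.0024 0.0002 -0.0024 0 0 0 0.3; 0 0 0 0 0 0 0.3; 0 0 0 0 0 0 0.3; 0 0 0 0 0 0 0.3' 30 >/dev/null; python3 lg.py; for i in 1 2 3; do python3 -m inch '0 0 0 0 0 0 0.3' >/dev/null; python3 lg.py; done
```

```text
t 24.38 q [ -55.1   11.4  -48.6 -154.5  -16.1   72.3] p [ 0.4893 -0.3207  0.0784] h -45.44 L 45.0 roll 0.0 F [-0.37 -0.13 -0.89] M [1.88 1.85 0.  ] w 0.0451
t 24.47 q [ -55.2   11.4  -48.6 -154.5  -16.1   72.3] p [ 0.4891 -0.3206  0.0781] h -45.44 L 44.97 roll 0.01 F [ 0.1   0.5  -1.43] M [1.8  1.83 0.03] w 0.0455
t 24.55 q [ -55.2   11.5  -48.6 -154.5  -16.1   72.3] p [ 0.489  -0.3206  0.0779] h -45.44 L 44.95 roll 0.01 F [ 0.23 -0.59  0.14] M [ 1.8   1.79 -0.03] w 0.0457
t 24.63 q [ -55.2   11.5  -48.6 -154.5  -16.1   72.3] p [ 0.489  -0.3206  0.0779] h -45.45 L 44.94 roll 0.02 F [-0.06  0.75 -0.61] M [ 1.8   1.81 -0.02] w 0.0454
```

B is empty: Fz is about -0.8 N, and the moment change is about a quarter of C's. I'll set it back down gently.

```bash
python3 -m inch '0.0018 -0.0001 0.0018 0 0 0 0.3; 0.0018 -0.0001 0.0018 0 0 0 0.3; 0.0018 -0.0001 0.0018 0 0 0 0.3; 0.0009 0 0.0009 0 0 0 0.3; 0.0005 0 0.0005 0 0 0 0.3; 0.0004 0 0.0004 0 0 0 0.3; 0 0 0 0 0 0 0.3'; python3 lg.py
```

```text
time_s: 25.22
tcp_pos: [0.4889, -0.3209, 0.0681]
eef_rot: [180.0, 45.0, 134.5]
contact_force: [-0.8, 1.4, 2.9]
gripper_width: 0.0452
t 25.22 q [ -56.1   13.3  -50.6 -157.5  -19.8   76.2] p [ 0.4889 -0.3209  0.0681] h -45.45 L 45.0 roll 0.01 F [-0.81  1.4   2.86] M [ 1.5   1.68 -0.06] w 0.0452
```

```bash
python3 -m inch '0 0 0 0 0 0 0.5; 0 0 0 0 0 0 0.75; 0 0 0 0 0 0 0.75; 0 0 0 0 0 0 0.75; 0.0069 0 -0.007 0 0 0 0.75; 0.0069 0 -0.007 0 0 0 0.75; 0.0069 0 -0.007 0 0 0 0.75; 0.0069 0 -0.007 0 0 0 0.75; 0.0069 0 -0.007 0 0 0 0.75' >/dev/null; python3 - <<'E'
from kin2 import *
st();q0=r.get_state()['joints']
im=r.capture('wrist');cv2.imwrite('pics/q_wrist.png',im[:,:,::-1])
hx=lambda h:np.array([np.cos(np.radians(h)),np.sin(np.radians(h))])
A=np.array([.5534,-.2368]);hA=-54.7
S2=S+[[-44,16,-50,-165,-21,81],list(q0),[-40,8,-55,-150,-15,70]]
for dh in (14,16,18,21,25):
  for L in (40,42,44,46,48):
    o=[]
    for dx in (-.012,-.03,-.07):
      R,p=goal(*(A+hx(hA+dh)*dx),.082,hA+dh,L);s=sol(R,p,S2);o.append(s[0].round(0).tolist() if s else None)
    print(dh,L,o)
E
```

```text
t 25.97 q [ -57.9   10.   -56.1 -156.1  -22.1   76.5] p [ 0.4535 -0.2848  0.0683] h -45.45 L 44.96 roll 0.01 F [-0.75 -0.07  0.38] M [1.59 1.65 0.01] w 0.0656
14 40 [None, None, None]
14 42 [None, None, None]
14 44 [None, None, None]
14 46 [None, None, None]
14 48 [None, None, None]
16 40 [[-43.0, 13.0, -47.0, -166.0, -11.0, 79.0], [-43.0, 12.0, -50.0, -166.0, -12.0, 80.0], [-44.0, 9.0, -54.0, -166.0, -14.0, 80.0]]
16 42 [[-43.0, 14.0, -50.0, -169.0, -17.0, 83.0], [-44.0, 13.0, -52.0, -169.0, -17.0, 83.0], [-44.0, 10.0, -57.0, -168.0, -19.0, 83.0]]
16 44 [[-44.0, 15.0, -53.0, -170.0, -22.0, 85.0], [-44.0, 14.0, -55.0, -170.0, -23.0, 85.0], None]
16 46 [[-44.0, 16.0, -55.0, -171.0, -27.0, 86.0], [-44.0, 15.0, -57.0, -171.0, -28.0, 86.0], None]
16 48 [[-44.0, 17.0, -56.0, -172.0, -32.0, 87.0], [-45.0, 16.0, -58.0, -172.0, -33.0, 87.0], None]
18 40 [None, [-40.0, 11.0, -42.0, -148.0, -4.0, 61.0], [-38.0, 8.0, -43.0, -140.0, -1.0, 50.0]]
18 42 [[-43.0, 13.0, -46.0, -159.0, -12.0, 74.0], [-44.0, 12.0, -48.0, -159.0, -13.0, 75.0], [-45.0, 10.0, -53.0, -159.0, -15.0, 76.0]]
18 44 [[-44.0, 1
[... 529 characters left out ...]
0], [-45.0, 10.0, -51.0, -149.0, -16.0, 68.0]]
21 46 [[-45.0, 15.0, -48.0, -155.0, -20.0, 74.0], [-46.0, 14.0, -50.0, -155.0, -21.0, 75.0], [-48.0, 11.0, -55.0, -154.0, -23.0, 75.0]]
21 48 [[-47.0, 16.0, -51.0, -158.0, -26.0, 79.0], [-47.0, 15.0, -53.0, -157.0, -27.0, 79.0], [-49.0, 13.0, -58.0, -156.0, -30.0, 80.0]]
25 40 [None, None, None]
25 42 [None, None, None]
25 44 [None, None, [-34.0, 8.0, -39.0, -117.0, -3.0, 30.0]]
25 46 [[-42.0, 13.0, -40.0, -135.0, -12.0, 55.0], [-43.0, 12.0, -43.0, -136.0, -14.0, 57.0], [-45.0, 10.0, -48.0, -137.0, -16.0, 59.0]]
25 48 [[-46.0, 15.0, -45.0, -144.0, -21.0, 67.0], [-47.0, 14.0, -48.0, -144.0, -22.0, 68.0], [-49.0, 11.0, -52.0, -143.0, -24.0, 69.0]]
```

View pics/q_wrist.png

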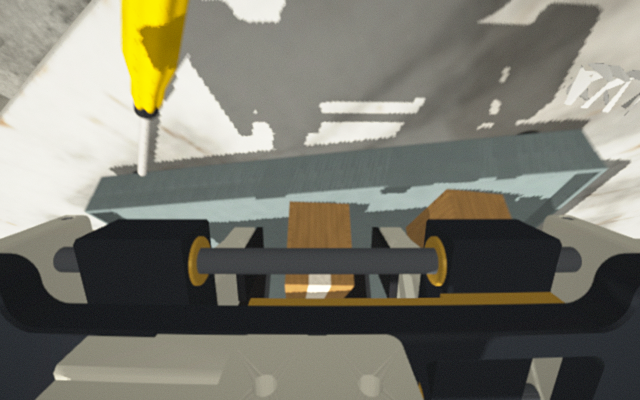

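B stands square in the tray. Next I'll move to A and use the same nudge, then grip and weigh it.

```bash
python3 - <<'E'
from kin2 import *
q=r.get_state()['joints']
hx=lambda h:np.array([np.cos(np.radians(h)),np.sin(np.radians(h))])
A=np.array([.5534,-.2368]);h=-35.7;n_=np.array([-hx(h)[1],hx(h)[0]])
L=46
q=leg(q,*goal(*(A-hx(h)*.09-n_*.04),.084,-40,L),5)
q=leg(q,*goal(*(A-hx(h)*.07+n_*.001),.082,h,L),5)
q=leg(q,*goal(*(A-hx(h)*.026+n_*.001),.081,h,L),5)
q=leg(q,*goal(*(A-hx(h)*.026-n_*.0107),.081,h,L),6)
E
```

```text
5 x: 0.0036 0.0106 -0.0044 -0.0134 -0.0039 -0.0132 | mm 12.0 deg 1.10
   sim end q [ -53.     8.7  -58.3 -155.5  -23.8   76.5] maxfrac 0.14 [1.1 0.4 0.7 0.8 0.8 0.8] err 4.4e-04
   p [ 0.4673 -0.2264  0.0719] h -39.5 L 45.7
5 x: -0.002 0.0087 0.003 -0.0095 -0.0011 -0.0105 | mm 9.4 deg 0.81
   sim end q [ -47.2   12.   -57.7 -161.1  -26.3   81. ] maxfrac 0.15 [1.2 0.7 0.2 1.3 0.6 1.1] err 3.3e-18
   p [ 0.5081 -0.2031  0.0687] h -35.7 L 46.0
5 x: -0.006 0.0 0.0065 0.0 -0.0 -0.0 | mm 8.8 deg 0.00
   sim end q [ -45.6   14.7  -52.8 -162.3  -24.1   80.7] maxfrac 0.1 [0.3 0.6 1.  0.3 0.5 0.1] err 3.9e-20
   p [ 0.544  -0.2289  0.0677] h -35.7 L 46.0
6 x: 0.0 -0.0019 -0.0 0.0 -0.0 -0.0 | mm 1.9 deg 0.00
   sim end q [ -47.1   14.3  -51.6 -158.4  -22.7   77.9] maxfrac 0.06 [0.3 0.1 0.2 0.7 0.2 0.5] err 6.8e-19
   p [ 0.5373 -0.2382  0.0677] h -35.7 L 46.0
```

```bash
python3 - <<'E'
from kin2 import *
q=r.get_state()['joints']
hx=lambda h:np.array([np.cos(np.radians(h)),np.sin(np.radians(h))])
A=np.array([.5534,-.2368]);h=-35.7;n_=np.array([-hx(h)[1],hx(h)[0]])
q=leg(q,*goal(*(A-hx(h)*.075-n_*.04),.084,-40,44.5),5)
q=leg(q,*goal(*(A-hx(h)*.068+n_*.001),.082,h,45.5),5)
E
```

```text
5 x: 0.0016 0.011 -0.0023 -0.0133 0.0013 -0.0134 | mm 11.4 deg 1.08
   sim end q [ -51.4    9.3  -56.1 -157.1  -20.8   76.6] maxfrac 0.17 [1.3 0.1 0.  0.2 0.3 0. ] err 6.9e-30
   p [ 0.4793 -0.234   0.0707] h -40.0 L 44.5
5 x: -0.0005 0.0085 0.0011 -0.0106 -0.0035 -0.0106 | mm 8.6 deg 0.88
   sim end q [ -46.9   11.8  -56.8 -160.8  -24.8   80.3] maxfrac 0.12 [0.9 0.5 0.2 0.8 0.9 0.9] err 5.0e-24
   p [ 0.5101 -0.2041  0.0685] h -35.7 L 45.5
```

```bash
python3 -m inch '0.0016 0.011 -0.0023 -0.0133 0.0013 -0.0134 0.75; 0.0016 0.011 -0.0023 -0.0133 0.0013 -0.0134 0.75; 0.0016 0.011 -0.0023 -0.0133 0.0013 -0.0134 0.75; 0.0016 0.011 -0.0023 -0.0133 0.0013 -0.0134 0.75; 0.0016 0.011 -0.0023 -0.0133 0.0013 -0.0134 0.75; -0.0005 0.0085 0.0011 -0.0106 -0.0035 -0.0106 0.8; -0.0005 0.0085 0.0011 -0.0106 -0.0035 -0.0106 0.8; -0.0005 0.0085 0.0011 -0.0106 -0.0035 -0.0106 0.8; -0.0005 0.0085 0.0011 -0.0106 -0.0035 -0.0106 0.8; -0.0005 0.0085 0.0011 -0.0106 -0.0035 -0.0106 0.8; 0 0 0 0 0 0 0.8' > /dev/null; python3 - <<'E'
from kin2 import *
st();q=r.get_state()['joints']
im=r.capture('wrist');cv2.imwrite('pics/s_wrist.png',im[:,:,::-1])
hx=lambda h:np.array([np.cos(np.radians(h)),np.sin(np.radians(h))])
A=np.array([.5534,-.2368]);h=-35.7;n_=np.array([-hx(h)[1],hx(h)[0]])
q=leg(q,*goal(*(A-hx(h)*.026+n_*.001),.081,h,45.5),5)
q=leg(q,*goal(*(A-hx(h)*.026-n_*.0107),.081,h,45.5),6)
E
```

```text
t 26.93 q [ -46.8   12.   -56.4 -160.7  -24.7   80.2] p [ 0.5135 -0.2057  0.0682] h -35.64 L 45.56 roll 0.02 F [-0.85  0.24  0.44] M [1.39 2.02 0.01] w 0.07
5 x: -0.0052 -0.0 0.0056 0.0002 0.0002 0.0001 | mm 7.6 deg 0.02
   sim end q [ -45.4   14.4  -52.3 -161.9  -22.8   80.1] maxfrac 0.08 [0.3 0.5 0.8 0.3 0.4 0. ] err 5.8e-30
   p [ 0.544  -0.2286  0.0675] h -35.7 L 45.5
6 x: -0.0 -0.002 -0.0 -0.0 0.0 -0.0 | mm 2.0 deg 0.00
   sim end q [ -46.8   14.   -50.9 -157.7  -21.2   76.9] maxfrac 0.07 [0.3 0.1 0.2 0.7 0.3 0.6] err 1.9e-29
   p [ 0.537  -0.2383  0.0675] h -35.7 L 45.5
```

View pics/s_wrist.png

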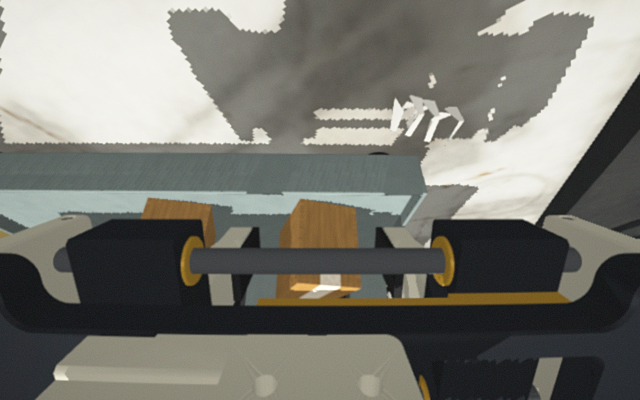

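```bash
python3 -m inch '-0.0052 0 0.0056 0 0 0 0.8; -0.0052 0 0.0056 0 0 0 0.8; -0.0052 0 0.0056 0 0 0 0.8; -0.0052 0 0.0056 0 0 0 0.8; -0.0052 0 0.0056 0 0 0 0.8; 0 -0.002 0 0 0 0 0.75; 0 -0.002 0 0 0 0 0.72; 0 -0.002 0 0 0 0 0.69; 0 -0.002 0 0 0 0 0.66; 0 -0.002 0 0 0 0 0.63; 0 -0.002 0 0 0 0 0.6; 0 -0.002 0 0 0 0 0.6; 0 0 0 0 0 0 0.6'; python3 - <<'E'
from kin2 import *
st();q=r.get_state()['joints']
im=r.capture('wrist');cv2.imwrite('pics/t_wrist.png',im[:,:,::-1])
E
```

```text
time_s: 28.07
tcp_pos: [0.5356, -0.2408, 0.068]
eef_rot: [-180.0, 45.6, 144.2]
contact_force: [-0.6, 0.8, 0.0]
gripper_width: 0.0527
t 28.07 q [ -47.2   13.8  -50.5 -156.6  -20.9   76.1] p [ 0.5356 -0.2408  0.068 ] h -35.78 L 45.63 roll -0.01 F [-0.58  0.78  0.05] M [1.31 1.95 0.03] w 0.0527
```

View pics/t_wrist.png

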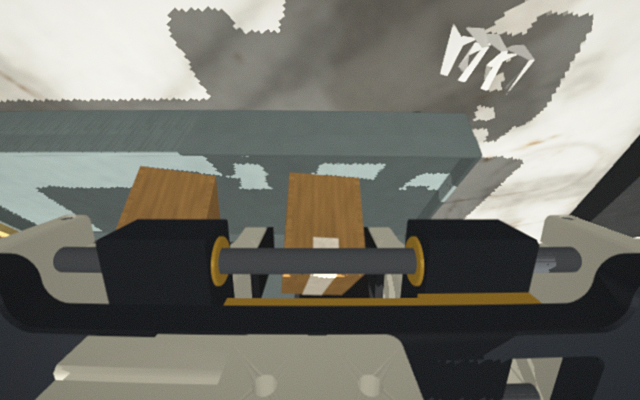

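```bash
python3 -m inch '0 -0.002 0 0 0 0 0.6; 0 -0.002 0 0 0 0 0.6; 0 0 0 0 0 0 0.6; 0 0.002 0 0 0 0 0.65; 0 0.002 0 0 0 0 0.65; -0.0024 0 0.0022 0 0 0 0.65; -0.0024 0 0.0022 0 0 0 0.65; -0.0024 0 0.0022 0 0 0 0.65; -0.0024 0 0.0022 0 0 0 0.65; 0 0 0 0 0 0 0.5; 0 0 0 0 0 0 0.4; 0 0 0 0 0 0 0.3; 0 0 0 0 0 0 0.3; 0 0 0 0 0 0 0.3; 0 0 0 0 0 0 0.3' 25; python3 - <<'E'
from kin2 import *
st();q=r.get_state()['joints']
im=r.capture('wrist');cv2.imwrite('pics/u_wrist.png',im[:,:,::-1])
R,p=cur(); leg(r.get_state()['joints'],R,p+[0,0,.014],4)
E
```

```text
time_s: 29.37
tcp_pos: [0.5463, -0.248, 0.0686]
eef_rot: [-180.0, 45.6, 144.2]
contact_force: [0.6, -0.0, -0.4]
gripper_width: 0.0454
t 29.37 q [ -46.7   14.4  -48.9 -156.6  -20.    75.6] p [ 0.5463 -0.248   0.0686] h -35.76 L 45.63 roll -0.0 F [ 0.64 -0.04 -0.43] M [ 1.16  1.81 -0.05] w 0.0454
4 x: -0.0024 0.0002 -0.0024 -0.0 -0.0 -0.0 | mm 3.4 deg 0.00
   sim end q [ -45.4   12.   -46.3 -152.7  -15.1   70.3] maxfrac 0.15 [0.4 0.6 0.7 1.2 1.3 1.6] err 2.3e-20
   p [ 0.5462 -0.2479  0.0825] h -35.8 L 45.6
```

View pics/u_wrist.png

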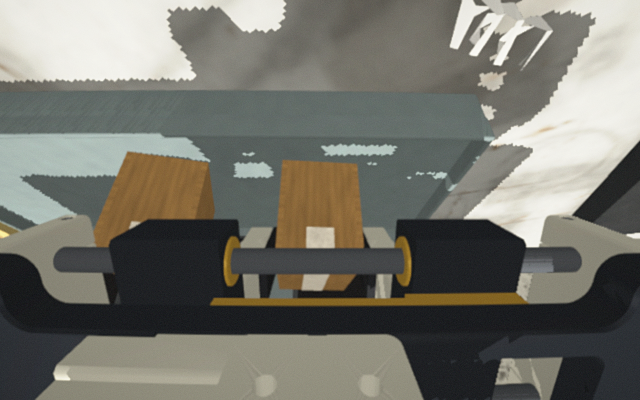

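```bash
python3 -m inch '0 0 0 0 0 0 0.3; 0 0 0 0 0 0 0.3; -0.0024 0.0002 -0.0024 0 0 0 0.3; -0.0024 0.0002 -0.0024 0 0 0 0.3; -0.0024 0.0002 -0.0024 0 0 0 0.3; 0 0 0 0 0 0 0.3; 0 0 0 0 0 0 0.3; 0 0 0 0 0 0 0.3' 30 >/dev/null; python3 lg.py; for i in 1 2; do python3 -m inch '0 0 0 0 0 0 0.3' >/dev/null; python3 lg.py; done
```

```text
t 30.08 q [ -45.8   12.6  -47.1 -153.9  -16.4   71.9] p [ 0.5466 -0.2473  0.0788] h -35.75 L 45.62 roll -0.01 F [-0.44 -0.31 -1.39] M [1.52 2.17 0.  ] w 0.0451
t 30.17 q [ -45.8   12.6  -47.1 -153.9  -16.4   71.9] p [ 0.5464 -0.2472  0.0785] h -35.75 L 45.59 roll 0.0 F [-0.84  0.02 -1.93] M [1.49 2.18 0.04] w 0.0456
t 30.25 q [ -45.8   12.6  -47.1 -153.9  -16.4   71.9] p [ 0.5464 -0.2472  0.0784] h -35.75 L 45.58 roll 0.01 F [-0.57  0.57 -0.79] M [ 1.48  2.17 -0.02] w 0.0455
```

A is empty too: about 1 N, with the same moment change as B. I'll set it back down gently.

```bash
python3 -m inch '0.0018 -0.0001 0.0018 0 0 0 0.3; 0.0018 -0.0001 0.0018 0 0 0 0.3; 0.0018 -0.0001 0.0018 0 0 0 0.3; 0.0009 0 0.0009 0 0 0 0.3; 0.0005 0 0.0005 0 0 0 0.3; 0.0004 0 0.0004 0 0 0 0.3; 0 0 0 0 0 0 0.3' >/dev/null; python3 lg.py; python3 -m inch '0 0 0 0 0 0 0.5; 0 0 0 0 0 0 0.68; 0 0 0 0 0 0 0.68; 0 0 0 0 0 0 0.68; 0.0069 0 -0.007 0 0 0 0.68; 0.0069 0 -0.007 0 0 0 0.68; 0.0069 0 -0.007 0 0 0 0.68; 0.0069 0 -0.007 0 0 0 0.68; 0.0069 0 -0.007 0 0 0 0.68; 0.0069 0 -0.007 0 0 0 0.68' ; python3 - <<'E'
from kin2 import *
st();q=r.get_state()['joints']
for cx,cy,tz,h,n in [(.43,-.17,.10,-12,8),(.40,-.10,.12,5,6)]: q=leg(q,*tg(cx,cy,tz,h,48),n)
E
```

```text
t 30.83 q [ -46.6   14.4  -49.  -156.8  -20.    75.7] p [ 0.5466 -0.2478  0.0686] h -35.75 L 45.64 roll 0.0 F [-1.7   1.08  1.43] M [1.22 1.89 0.04] w 0.0453
time_s: 31.67
tcp_pos: [0.4976, -0.2125, 0.0683]
eef_rot: [180.0, 45.6, 144.2]
contact_force: [-0.1, 0.1, -0.3]
gripper_width: 0.0597
t 31.67 q [ -49.1   10.8  -55.8 -155.5  -23.3   76.6] p [ 0.4976 -0.2125  0.0683] h -35.76 L 45.6 roll 0.0 F [-0.07  0.06 -0.34] M [1.35 1.96 0.04] w 0.0597
8 x: 0.0038 0.0013 -0.0097 -0.0378 -0.0052 -0.0355 | mm 10.5 deg 2.99
   sim end q [-25.6  -3.4 -44.4 -80.1 -10.2  -0.9] maxfrac 2.18 [10.5  2.5  4.6 17.4  6.2 22.9] err 2.0e-05
   p [ 0.4321 -0.1709  0.0998] h -12.0 L 48.0
6 x: 0.0015 0.0114 -0.0067 -0.0368 0.0001 -0.0331 | mm 13.3 deg 2.84
   sim end q [-18.9 -10.8 -47.3 -66.1 -19.2  -8.6] maxfrac 0.32 [2.3 1.3 0.6 3.4 2.4 3. ] err 1.6e-21
   p [ 0.4023 -0.0999  0.12  ] h 5.0 L 48.0
```

```bash
python3 - <<'E'
from kin2 import *
q=r.get_state()['joints'];R,p=cur()
q=leg(q,Rt(-12,48),p+[-.03,.015,.004],8)
q=leg(q,Rt(5,48),[.40,-.12,.12],7)
E
```

```text
8 x: 0.0025 0.0002 -0.0034 -0.0378 -0.0052 -0.0355 | mm 4.2 deg 2.99
   sim end q [-40.2   6.3 -41.4 -95.7 -20.7  25.8] maxfrac 1.09 [ 3.2  1.2  3.9 11.1  3.6 11.4] err 1.2e-20
   p [ 0.4677 -0.1973  0.0728] h -12.0 L 48.0
7 x: 0.0021 0.0103 -0.0124 -0.0315 0.0001 -0.0283 | mm 16.3 deg 2.43
   sim end q [-27.8  -8.7 -45.6 -68.2 -25.7  -0.6] maxfrac 0.47 [2.4 2.2 0.7 4.7 1.6 5. ] err 3.3e-19
   p [ 0.3998 -0.1196  0.1199] h 5.0 L 48.0
```

```bash
python3 -m inch '0.002 0.0002 -0.0027 -0.0302 -0.0042 -0.0284 0.68; 0.002 0.0002 -0.0027 -0.0302 -0.0042 -0.0284 0.68; 0.002 0.0002 -0.0027 -0.0302 -0.0042 -0.0284 0.68; 0.002 0.0002 -0.0027 -0.0302 -0.0042 -0.0284 0.68; 0.002 0.0002 -0.0027 -0.0302 -0.0042 -0.0284 0.68; 0.002 0.0002 -0.0027 -0.0302 -0.0042 -0.0284 0.68; 0.002 0.0002 -0.0027 -0.0302 -0.0042 -0.0284 0.68; 0.002 0.0002 -0.0027 -0.0302 -0.0042 -0.0284 0.68; 0.002 0.0002 -0.0027 -0.0302 -0.0042 -0.0284 0.68; 0.002 0.0002 -0.0027 -0.0302 -0.0042 -0.0284 0.68; 0.0021 0.0103 -0.0124 -0.0315 0.0001 -0.0283 0.68; 0.0021 0.0103 -0.0124 -0.0315 0.0001 -0.0283 0.68; 0.0021 0.0103 -0.0124 -0.0315 0.0001 -0.0283 0.68; 0.0021 0.0103 -0.0124 -0.0315 0.0001 -0.0283 0.68; 0.0021 0.0103 -0.0124 -0.0315 0.0001 -0.0283 0.68; 0.0021 0.0103 -0.0124 -0.0315 0.0001 -0.0283 0.68; 0.0021 0.0103 -0.0124 -0.0315 0.0001 -0.0283 0.68; 0 0 0 0 0 0 0.68' ; python3 - <<'E'
from kin2 import *
st()
im=r.capture('scene');cv2.imwrite('pics/v_scene.png',im[:,:,::-1])
im=r.capture('top');cv2.imwrite('pics/v_top.png',im[:,:,::-1])
print([(d['xy'],round(d['p'],2)) for d in r.recognise('carton_1','scene')])
E
```

```text
time_s: 33.17
tcp_pos: [0.3996, -0.1183, 0.12]
eef_rot: [-179.9, 48.1, -174.8]
contact_force: [0.0, 0.4, -0.1]
gripper_width: 0.0598
t 33.17 q [-27.9  -8.7 -45.6 -68.3 -25.9  -0.2] p [ 0.3996 -0.1183  0.12  ] h 5.11 L 48.05 roll -0.07 F [ 0.03  0.39 -0.13] M [-0.23  2.51  0.01] w 0.0598
[([179.7, 319.3], 0.94), ([373.4, 175.1], 0.73), ([340.9, 178.1], 0.58)]
```

View pics/v_scene.png

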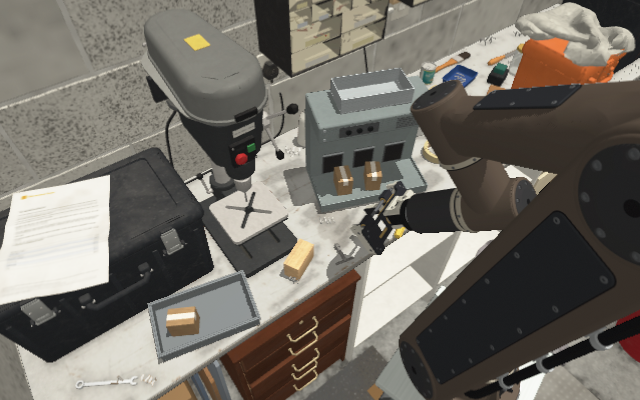

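View pics/v_top.png

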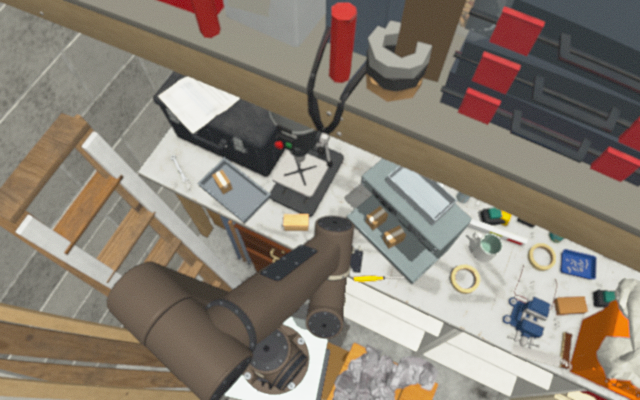

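The scene picture shows the full carton upright on the tote floor at (182,320). The two empties stand in the catch tray at (343,178) and (373,176). The block at (299,258) and the key at (345,253) are where they were, and the arm is clear of everything.

```bash
python3 -c "
from plant import r
print(r.close_job())"
```

```text
the job is handed in; nothing more can be done
None
```

The job is handed in at about 33 s of the 67 s. One carton was full; it is in the tote, and the two empties are back in the catch tray.

- **Full carton:** the one at the robot's right end of the tray weighed about 4.2 N when lifted. I lowered it onto the tote floor until I felt light contact (about 4 N), then released it.
- **Empty cartons:** the middle and left ones each weighed about 1 N. I set both back down gently. I first nudged them 12–19° sideways in the tray, because the arm could not reach their original angle with the needed lean. They now stand turned from where they began.
- **Grip:** it was flush on the full carton (44 mm). On the two empties it was 45–46 mm wide, so it was a few degrees off square. Both still lifted cleanly.
- **Weight readings:** the force signal was noisy, about ±0.7 N. The wrist moment agreed, changing by 1.14 N m for the full carton against about 0.3 N m for each empty one.
- **Final check:** the last pictures and the trained network show one carton upright in the tote and two upright in the tray. The wood block and chuck key look unmoved, and the robot was touching nothing.

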